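# Make up the inspection tray for a pipe coupling

## Robot

A 6-joint arm with a two-finger parallel gripper is mounted at the origin on a cart in front of the work surface, level with it; the furniture and walls round the work are solid. World frame = base frame: x ahead of the robot, y to its left, z up, the work surface at z = 0. Lengths are in m, angles in rad, forces in N, time in s.
With the tool pointing down it reaches from about 0.375 to 0.9 m from the base axis. Payload 3.1 kg.
Tool frame: the origin (TCP) lies on the centre line of the jaws, within the pads' length; the fingertips stand manip.finger_overhang ahead of it and the grasp point (between the pads) lies 11 mm behind it (manip.finger_overhang is the distance from the TCP to the fingertips, in m); y points along the fingers, z is the direction in which the jaws open and shut, and the axes are right-handed (so a half turn about y gives the same grasp; the last joint's range is limited). The gripper opens to 85 mm and grips with 20 to 120 N. Pads are 22 mm wide; open, the fingers measure 114 mm over their backs; the gripper's body (76 mm by 85 mm) begins 54 mm behind the grasp point. The pads swing forward as they close: fully open they stand 13 mm farther back than shut.
Start: joints at [-1.474, 0.527, 1.433, -0, 1.181, -0.178], TCP at [0.17, -0.602, 0.239] pointing down, gripper open.
Joint ranges: [-3.08, 3.08], [-0.75, 2.2], [0.22, 2.44], [-1.43, 4.57], [0, 2.65], [-2.85, 2.85]. Speed limits (rad/s): [2.79, 2.79, 3.14, 3.14, 3.14, 3.14].

## Interface

Orientations are given as a unit quaternion [x, y, z, w].
In Python, from station import manip gives the robot as it stands.
- The arm moves only by the tool send_rows, never from a script. Its argument "plan" is a list of rows, each an object with "linear": the shift along the tool's x, y, z in units of 30 mm (1.0 is 30 mm), a list of three; "roll": the turn about the tool's y in units of 6 degrees (1.0 is 6 degrees). In form: [{"linear": [tx, ty, tz], "roll": roll}, ...]. A call has exactly 5 rows; each row shifts and turns the commanded pose from where the row before left it, along the tool's axes as they then stand; what a row does not reach is not made up. A row lasts 1/8 s, in which the tool goes at most 62.5 mm and 10.7 degrees, less where a joint would pass 70% of its speed; a pose out of reach is approached as far as the arm can. A call is refused whole if a number of a shift passes 1 or a number of a turn 1, either way. A call with a gripper value outside its range is refused whole. "claw" is the finger opening in mm, from 0 to 85.4, set as the call begins (left out, the last holds). The fingers move at their own pace and stop on an object; "force" is the grip in N (left out, the last holds). Time passes only in rows, so rows that do not move let the fingers close, or fill a call up. It gives the time, the measured TCP pose, the force and the opening at its end, in the units of the state.
- manip.sense(): the state, without advancing time (a new reading comes with each control period).
- manip.snapshot(name): name is "scene" or "top" or "wrist"; returns the picture (480x640x3 uint8, blue, green, red); there is no depth.
- manip.get_calibration(name): a dict with "fovy" (degrees; the focal length in pixels is half the picture's height over the tangent of half this angle, whatever the lens; pixels are square), "cx", "cy" (the principal point, pixels), "cam_to_world" (4x4, takes a point from camera to world coordinates); the wrist camera has in their place "tool_from_camera" (4x4, takes a point from camera to tool coordinates, whose origin is the TCP and whose axes are the tool frame's). Camera axes: x right, y down, z forward; pixel columns grow to the right and rows downward; lengths in m; the calibration is good to about 2 mm. A picture is of the moment at which its call begins: read the wrist's pose just before it. get_calibration takes no time and is no camera call.
- manip.sign_off(): hands the job in, once; it reports no verdict.
Trained networks look in the newest picture that a camera, given by its name, has taken for a name from the list of things; names that differ only in an ending like _2 or _b are one class to them, and where a whole thing is asked for, a point or a joint stands for the part that bears it (a point fixed in the world has none). Each returns a list of dicts, best first, with "p" (0 to 1); they miss things now and then, are a little off and sometimes report something else, mostly with a low value. They report only what shows in the picture. A call takes as long as a camera call. They do not tell look-alikes from the thing itself.
- manip.look_for(camera, query): "extent" ([left, top, right, bottom] in pixels, round what is visible of it).
The state is a dict: "t": time; "q": joint angles; "qd": joint speeds; "tau": joint torques, N m; "tcp_pos": TCP position; "tool_rot": TCP orientation; "force": force on the tool from outside, world axes, zero at the start; "ft_torque": the same for the moment, N m; "finger_gap": opening from 0.0 (shut) to 1.0 (fully open).
Only numpy, scipy, OpenCV 4.12 (cv2) and the standard library are available. Lean on these libraries where they do the work, as an engineer would, in place of code of your own. Each camera call takes 0.05 s, during which the arm holds its last target.

## Task

Make up the kit tray for checking the green-nut coupling: stand that coupling in the raised round socket, and lay the plain steel setting ring in the round recess, the black loupe in the square felt-lined recess and the small all-steel plug gauge along the middle of the long trough, each fully down in its own place and let go. The coupling with the red nut is a reject and the black-handled thread plug is for another job, so leave both where they are.

Things in the scene. Friction and masses are not known exactly. Their poses are not given: they have to be found in the camera images.
- coupling_green_mid (a point): Threaded coupling, GREEN hex nut, standing upright, 56 mm tall, 85 g. Point: on its axis, 28 mm above its foot; z up its axis. White body 27 mm diameter up to 34 mm above the foot; nut from 34 to 48 mm, 28 mm across flats (flats face +-y and every 60 deg from there), 31 mm across corners; spigot 17 mm diameter above. Grip the nut.
- setting_ring_mid (a point): Plain bare-steel setting ring lying flat, 45 mm outer diameter, 12 mm high, about 120 g. Point: its centre, 6 mm above its underside; z up.
- loupe_mid (a point): Black round loupe (magnifier) lying flat, 36 mm in diameter, 19 mm high, about 50 g. Point: its centre, 9.5 mm above its underside; z up.
- plug_gauge_mid (a point): Small all-steel plug gauge lying down, 63 mm long (along its y), 10 mm wide, 9 mm high, 40 g. Point: middle of its length, 4.5 mm above its underside; z up. The thick handle runs from y = -15 to +31 mm: grip its middle at y = +8 mm, fingers closing along x. The thin gauging pin is the part from y = -31 to -15 mm.
- coupling_red_mid (a point): Look-alike that stays where it is: the same coupling with a RED nut, standing upright, 56 mm tall, 31 mm wide. Point: on its axis, 28 mm above its foot; z up.
- thread_plug_mid (a point): Look-alike that stays where it is: thread plug gauge with black handle and a red band near one end, lying down, 87 mm long (along its y), 12 mm wide, 11 mm high. Point: middle of its length, 5.5 mm above the worktop.
- nest_coupling: Fixed 88 mm square insert, one of 2x2 in the black kit tray (places vary; tray rim 13 mm above worktop). Origin: centre of its underside, 3 mm above worktop; z up, x, y along its edges. Dark grey top at z 10 mm, blue floor of the cut-out at z 4 mm. For the coupling: raised square boss 62 mm wide, top at z 18 mm, with a round bevelled socket 40 mm in diameter in its centre.
- nest_ring: Fixed 88 mm square insert, one of 2x2 in the black kit tray (places vary; tray rim 13 mm above worktop). Origin: centre of its underside, 3 mm above worktop; z up, x, y along its edges. Dark grey top at z 10 mm, blue floor of the cut-out at z 4 mm. For the setting ring: round bevelled recess, 58 mm diameter, 6 mm deep, at its centre.
- nest_loupe: Fixed 88 mm square insert, one of 2x2 in the black kit tray (places vary; tray rim 13 mm above worktop). Origin: centre of its underside, 3 mm above worktop; z up, x, y along its edges. Dark grey top at z 10 mm, blue floor of the cut-out at z 4 mm. For the loupe: square bevelled recess 50x50 mm, 6 mm deep, lined with blue felt, at its centre.
- nest_plug: Fixed 88 mm square insert, one of 2x2 in the black kit tray (places vary; tray rim 13 mm above worktop). Origin: centre of its underside, 3 mm above worktop; z up, x, y along its edges. Dark grey top at z 10 mm, blue floor of the cut-out at z 4 mm. For the plug gauge (either way round): trough along y, 24 mm wide, 78 mm long; beside its middle, 3 mm deep finger scoops, 34 mm wide, to x = +-28.
Not all that is in view belongs to the job. Leave any purple look-alike of the part that bears loupe_mid alone.

How it is judged:
At the end, for the whole second after the job is handed in: All rest, released, seated (3.5 mm; coupling 5 mm) in their own inserts: upright coupling and flat ring within 12 mm of its centre, loupe 15 mm, plug gauge within 10 mm both ways and 0.2 rad of the trough. Red-nut coupling (upright) and thread plug within 20 mm of their start (horizontal distance between coupling_green_mid and nest_coupling below 0.012 m and z of coupling_green_mid in the frame of nest_coupling below 0.037 m and angle between each of coupling_green_mid, setting_ring_mid, loupe_mid's own z axis and vertical below 0.2 rad and linear speed of each of coupling_green, setting_ring, loupe, plug_gauge below 0.02 m/s and horizontal distance between setting_ring_mid and nest_ring below 0.012 m and z of setting_ring_mid in the frame of nest_ring below 0.0135 m and horizontal distance between loupe_mid and nest_loupe below 0.015 m and z of loupe_mid in the frame of nest_loupe below 0.017 m and y of plug_gauge_mid in the frame of nest_plug between -0.01 and 0.01 m and x of plug_gauge_mid in the frame of nest_plug between -0.01 and 0.01 m and z of plug_gauge_mid in the frame of nest_plug below 0.012 m and angle between the y axis of plug_gauge_mid and the y axis of nest_plug, either way round below 0.2 rad and distance of each of coupling_red_mid, thread_plug_mid from where it was at the start of the episode below 0.02 m and angle between coupling_red_mid's own z axis and vertical below 0.3 rad); the robot touches nothing.
It fails at once if The red-nut coupling is moved more than 20 mm (distance of coupling_red_mid from where it was at the start of the episode above 0.02 m).
It fails at once if The black-handled thread plug is moved more than 20 mm (distance of thread_plug_mid from where it was at the start of the episode above 0.02 m).
It also fails if it takes over 96 s, if anything falls off the work surface, if the arm or the gripper's body presses on something with over 40 N, if the wrist force passes 120 N, or if a joint passes its speed limit or range.

## Working session

There is one attempt and no reset: what is moved stays moved. The work goes in short steps, Python scripts to look and compute and a tool call to move; the robot and the scene stay as the last step left them, time stands still between calls to the robot, and variables do not carry over. Pictures are saved under pics/ and viewed, and the job is handed in when it is done.

Besides the shell and the picture viewer there is one more tool, called after ">>>" as a command line: name --argument value ..., lists and objects as JSON in quotes. send_rows: Moves the arm, as the interface text tells. Its arguments: {"type":"object","properties":{"plan":{"type":"array"},"claw":{"type":"number"},"force":{"type":"number"}},"required":["plan"]}

```bash
ls; mkdir -p pics; python3 - <<'E'
from station import manip
import cv2,numpy as np
print(manip.sense()); print(manip.finger_overhang)
for n in ("scene","top","wrist"):
    im=manip.snapshot(n); cv2.imwrite(f"pics/{n}0.png",im); print(n,manip.get_calibration(n))
    for q in ["coupling_green_mid","setting_ring_mid","loupe_mid","plug_gauge_mid","coupling_red_mid","thread_plug_mid","nest_coupling","nest_ring","nest_loupe","nest_plug"]:
        if n=="top": print(q,[( [round(v) for v in d["extent"]],round(d["p"],2)) for d in manip.look_for(n,q)][:4])
print(manip.sense()["t"])
E
```

```text
pics
{'t': 0.0, 'q': array([-1.47444905e+00,  5.28496993e-01,  1.43388972e+00, -4.10713110e-06,
        1.18144601e+00, -1.78520502e-01]), 'qd': array([-0.00190479, -0.00042525,  0.00061153,  0.00145251,  0.00164151,
        0.00020064]), 'tau': array([ 2.60504257e-04, -4.42353702e+01, -1.78023756e+01, -3.21601046e-04,
        8.39369459e-03,  9.74442031e-06]), 'tcp_pos': array([ 0.16958317, -0.60081922,  0.23831869]), 'tool_rot': array([-0.09684409,  0.7012302 , -0.69964746,  0.09690647]), 'force': array([-0.01771384,  0.14573323,  0.49360678]), 'ft_torque': array([ 0.00139842, -0.00378158, -0.05060121]), 'finger_gap': 1.000884411026202}
0.008
scene {'fovy': 42.927706637279016, 'cx': 325.44720324242985, 'cy': 237.61288459099927, 'cam_to_world': array([[-0.47515635, -0.37917792,  0.79400916, -0.30619587],
       [-0.87955973,  0.22982483, -0.4165996 ,  0.45901527],
       [-0.02451765, -0.89632843, -0.44271236,  0.52113633],
       [ 0.        ,  0.        ,  0.        ,  1.        ]])}
top {'fovy': 44.80118297405851, 'cx': 320.2957226408701, 'cy': 242.27606129031366, 'cam_to_world':
[... 565 characters left out ...]
]
thread_plug_mid [([242, 275, 271, 317], 0.69)]
nest_coupling [([408, 259, 458, 307], 0.61)]
nest_ring [([455, 255, 506, 301], 0.93)]
nest_loupe [([407, 256, 458, 310], 0.96), ([169, 208, 195, 230], 0.27)]
nest_plug [([400, 213, 455, 261], 0.84)]
wrist {'fovy': 61.302208551080454, 'cx': 321.06725438894176, 'cy': 240.7594950957723, 'tool_from_camera': array([[ 6.66327478e-04,  9.46946201e-01,  3.21391425e-01,
        -8.24809910e-02],
       [ 6.62293701e-04, -3.21391843e-01,  9.46946062e-01,
        -1.34654106e-01],
       [ 9.99999559e-01, -4.18120665e-04, -8.41308720e-04,
         3.59964864e-04],
       [ 0.00000000e+00,  0.00000000e+00,  0.00000000e+00,
         1.00000000e+00]])}
0.65
```

```bash
python3 - <<'E'
import cv2
im=cv2.imread("pics/top0.png")
cv2.imwrite("pics/top0c.png",cv2.resize(im[170:340,140:340],None,fx=4,fy=3.4*4/3.4,interpolation=cv2.INTER_CUBIC)[:600])
cv2.imwrite("pics/top0d.png",cv2.resize(im[180:330,320:520],None,fx=4,fy=4,interpolation=cv2.INTER_CUBIC))
E
```

```text
(no output)
```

View pics/top0.png

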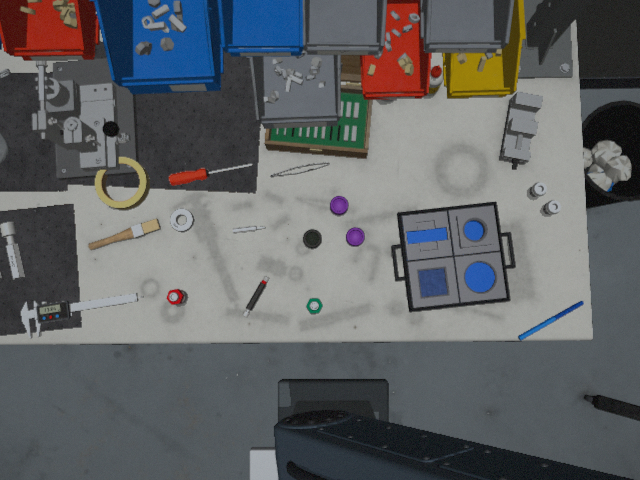

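View pics/scene0.png

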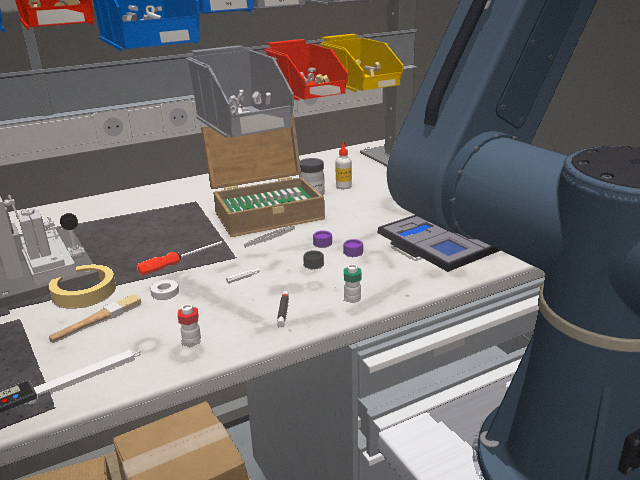

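```bash
sleep 0
```

```text
(no output)
```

View pics/top0c.png

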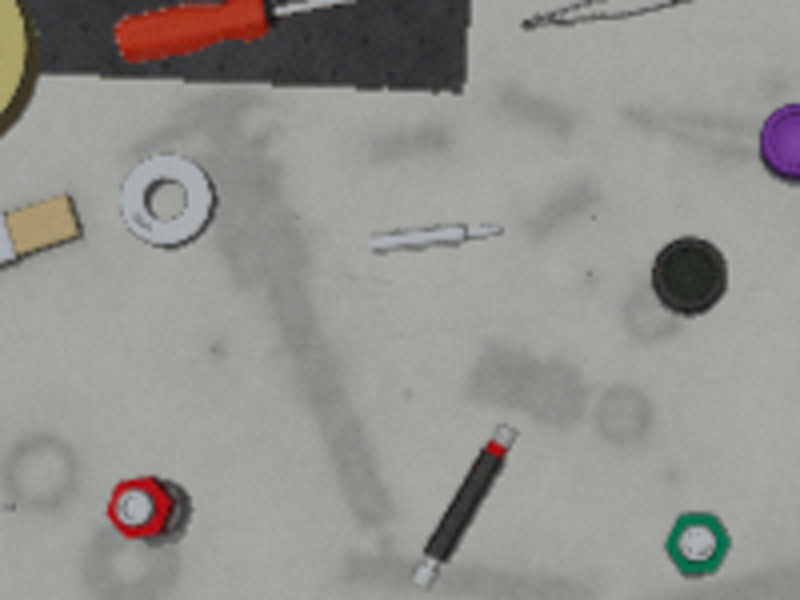

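View pics/top0d.png

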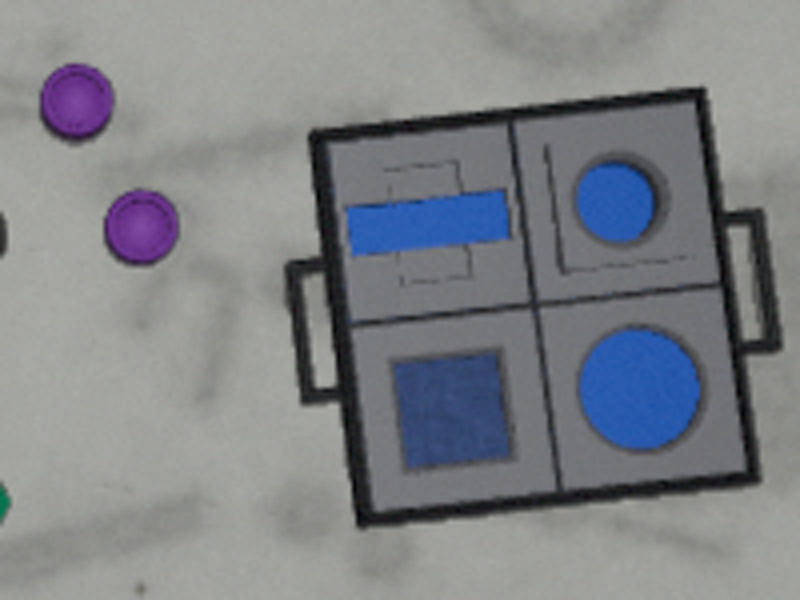

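Candidates in the top view:
- **Couplings:** green nut at (314,306) is the target. Red at (176,297) is the reject.
- **Loupes:** black at (312,239) is the target. Purple at (339,205) and (355,237) stay.
- **Gauges:** all-steel at (249,230) is the target. Black-handled with a red band at (256,297) stays.
- **Rings:** bare steel at (181,220) is the target. The tan tape roll at (121,183) is not.

The crop confirms each of these. The four tray inserts are the trough (top left), socket (top right), felt square (bottom left) and round recess (bottom right).

```bash
cat > h.py <<'E'
from station import manip
import cv2,numpy as np
from scipy.spatial.transform import Rotation as R
def ray(cal,T,uv,z,h=480):
    f=h/2/np.tan(np.radians(cal["fovy"])/2)
    d=T[:3,:3]@np.array([(uv[0]-cal["cx"])/f,(uv[1]-cal["cy"])/f,1])
    o=T[:3,3]; return o+d*(z-o[2])/d[2]
def top(uv,z):
    c=manip.get_calibration("top"); return ray(c,c["cam_to_world"],uv,z)
def wristT(s=None):
    s=s or manip.sense(); T=np.eye(4); T[:3,:3]=R.from_quat(s["tool_rot"]).as_matrix(); T[:3,3]=s["tcp_pos"]
    return T@manip.get_calibration("wrist")["tool_from_camera"]
def wrist(uv,z,T): return ray(manip.get_calibration("wrist"),T,uv,z)
def proj(cal,T,p):
    f=240/np.tan(np.radians(cal["fovy"])/2); q=np.linalg.inv(T)@np.append(p,1); return q[:2]/q[2]*f+[cal["cx"],cal["cy"]]
E
python3 - <<'E'
from h import *
im=cv2.imread("pics/top0.png"); hsv=cv2.cvtColor(im,cv2.COLOR_BGR2HSV)
s=manip.sense(); print(np.round(R.from_quat(s["tool_rot"]).as_matrix(),3))
def seg(name,box,mask,z):
    l,t,r,b=box; m=np.zeros(mask.shape,np.uint8); m[t:b,l:r]=mask[t:b,l:r]
    n,L,st,c=cv2.connectedComponentsWithStats(m); k=1+np.argmax(st[1:,4])
    pts=np.argwhere(L==k)[:,::-1].astype(np.float32)
    w=np.array([top(p,z)[:2] for p in pts]); rc=cv2.minAreaRect((w*1000).astype(np.float32))
    print(name,st[k],c[k].round(1),"world",top(c[k],z).round(4),"minrect c",np.round(rc[0],1),np.round(rc[1],1),round(rc[2],1))
    ev,V=np.linalg.eigh(np.cov(w.T)); print("   axis",V[:,1].round(3))
H,S,V=cv2.split(hsv)
g=((H>60)&(H<95)&(S>90)).astype(np.uint8)
seg("green",(295,290,330,320),g,.048)
seg("loupe",(298,225,325,252),(V<90).astype(np.uint8),.019)
blue=((H>100)&(H<125)&(S>110)).astype(np.uint8)
seg("sock",(455,210,500,250),blue,.007)
seg("ringrec",(455,255,500,300),blue,.007)
seg("felt",(410,260,455,302),blue,.007)
seg("trough",(400,220,455,250),blue,.007)
for n,(a,z) in {"ring":((165,205,198,234),.012),"gauge":((228,222,270,238),.007)}.items():
    l,t,r,b=a; bg=np.median(im[t:b,l:r].reshape(-1,3),0); d=np.abs(im.astype(int)-bg).max(2)
    seg(n,a,(V>185).astype(np.uint8),z)
    print(n,bg)
E
```

```text
[[-0.962 -0.     0.271]
 [-0.271 -0.    -0.962]
 [ 0.    -1.     0.   ]]
green [307 299  16  14 106] [314.1 305.7] world [0.4225 0.0328 0.048 ] minrect c [422.9  32.2] [27.9 24.1] 89.6
   axis [0.283 0.959]
loupe [303 229  19  20 281] [311.9 238.6] world [0.551  0.0373 0.019 ] minrect c [550.8  37.6] [34.3 35.6] 44.7
   axis [-0.991  0.136]
sock [464 220  20  21 315] [473.5 229.9] world [ 0.5663 -0.2767  0.007 ] minrect c [ 566.2 -276.9] [38.7 37. ] 18.0
   axis [-0.96 -0.28]
ringrec [465 262  30  30 712] [479.4 276.8] world [ 0.4753 -0.2851  0.007 ] minrect c [ 475.8 -285.3] [55.6 56.2] 88.2
   axis [-0.751  0.66 ]
felt [419 269  28  28 633] [432.5 282.1] world [ 0.4657 -0.1946  0.007 ] minrect c [ 465.7 -194.7] [48.7 48.1] 6.0
   axis [-0.935 -0.354]
trough [406 227  41  17 493] [426.4 235.3] world [ 0.5567 -0.1853  0.007 ] minrect c [ 556.7 -185.4] [24.3 77.4] 6.1
   axis [-0.105  0.994]Traceback (most recent call last):
  File "<stdin>", line 22, in <module>
  File "<stdin>", line 6, in seg
    return _wrapfunc(a, 'argmax', axis=axis, out=out, **kwds)
    return bound(*args, **kwds)
ValueError: attempt to get argmax of an empty sequence
```

```bash
cat >> h.py <<'E'
import json
def state():
    s=manip.sense(); M=R.from_quat(s["tool_rot"]).as_matrix()
    return s, s["tcp_pos"].copy(), np.degrees(np.arctan2(M[1,2],M[0,2]))
def plan(wps,p=None,a=None,step=.05):
    """wps: list of (x,y,z,zangle_deg). prints rows in calls of 5, ideal downward tool"""
    if p is None: _,p,a=state()
    rows=[]
    for (x,y,z,t) in wps:
        tgt=np.array([x,y,z])
        for k in range(200):
            zt=np.array([np.cos(np.radians(a)),np.sin(np.radians(a)),0]); yt=np.array([0,0,-1.]); xt=np.cross(yt,zt)
            d=tgt-p; l=np.array([d@xt,d@yt,d@zt])/.03; da=(t-a+180)%360-180; r=-da/6
            m=max(np.abs(l).max(),1e-9); 
            l=l/max(m,1); r=np.clip(r,-1,1)
            l=np.round(l/step)*step; r=round(r/.05)*.05
            if np.abs(l).max()==0 and r==0: break
            rows.append([*[round(float(v),3)+0. for v in l],round(float(r),2)+0.])
            p=p+(l[0]*xt+l[1]*yt+l[2]*zt)*.03; a=a-6*r
    while len(rows)%5: rows.append([0,0,0,0])
    for i in range(0,len(rows),5): print(json.dumps([{"linear":r[:3],"roll":r[3]} for r in rows[i:i+5]]))
    print("end",p.round(4),round(a,1)); return p,a
E
python3 - <<'E'
from h import *
for u,v,z in [(181.7,220,.012),(233,230.7,.005),(265.5,227.5,.005),(176,296,.05),(256,297,.005)]: print(top((u,v),z).round(4))
plan([(.38,-.35,.25,6),(.46,.06,.25,6)])
E
```

```text
[0.5908 0.2925 0.012 ]
[0.5695 0.1927 0.005 ]
[0.5753 0.1287 0.005 ]
[0.4424 0.291  0.05  ]
[0.4396 0.147  0.005 ]
[{"linear": [-1.0, -0.05, -0.7], "roll": -1.0}, {"linear": [-1.0, -0.05, -0.55], "roll": -1.0}, {"linear": [-1.0, -0.05, -0.4], "roll": -1.0}, {"linear": [-1.0, -0.05, -0.3], "roll": -1.0}, {"linear": [-1.0, 0.0, -0.2], "roll": -1.0}]
[{"linear": [-1.0, -0.05, -0.05], "roll": -1.0}, {"linear": [-1.0, 0.0, 0.05], "roll": -1.0}, {"linear": [-1.0, -0.05, 0.15], "roll": -1.0}, {"linear": [-1.0, 0.0, 0.25], "roll": -1.0}, {"linear": [-1.0, -0.05, 0.35], "roll": -1.0}]
[{"linear": [-0.3, 0.0, 0.1], "roll": -1.0}, {"linear": [0.0, 0.0, 0.0], "roll": -1.0}, {"linear": [0.0, 0.0, 0.0], "roll": -1.0}, {"linear": [0.0, 0.0, 0.0], "roll": -0.4}, {"linear": [-1.0, 0.0, 0.3], "roll": 0.0}]
[{"linear": [-1.0, 0.0, 0.3], "roll": 0.0}, {"linear": [-1.0, 0.0, 0.3], "roll": 0.0}, {"linear": [-1.0, 0.0, 0.3], "roll": 0.0}, {"linear": [-1.0, 0.0, 0.3], "roll": 0.0}, {"linear": [-1.0, 0.0, 0.3], "roll": 0.0}]
[{"linear": [-1.0, 0.0, 0.3], "roll": 0.0}, {"linear": [-1.0, 0.0, 0.3], "roll": 0.0}, {"linear": [-1.0, 0.0, 0.35], "roll": 0.0}, {"linear": [-1.0, 0.0, 0.3], "roll": 0.0}, {"linear": [-1.0, 0.0, 0.35], "roll": 0.0}]
[{"linear": [-1.0, 0.0, 0.3], "roll": 0.0}, {"linear": [-1.0, 0.0, 0.35], "roll": 0.0}, {"linear": [-0.3, 0.0, 0.1], "roll": 0.0}, {"linear": [0, 0, 0], "roll": 0}, {"linear": [0, 0, 0], "roll": 0}]
end [0.4605 0.0601 0.2498] 6.1
```

```bash
python3 - <<'E'
import cv2
im=cv2.imread("pics/top0.png")
cv2.imwrite("pics/g.png",cv2.resize(im[290:325,295:335],None,fx=14,fy=14,interpolation=cv2.INTER_CUBIC))
E
```

```text
(no output)
```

View pics/g.png

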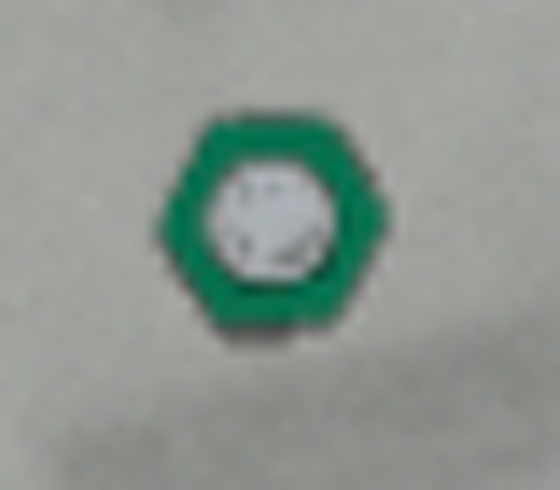

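The green nut's flats face about ±x. The gauge lies at about 5° from y, nearly the tray's 6°, so one tool yaw of about 6° serves for all four parts.

>>> send_rows --plan '[{"linear": [-1.0, -0.05, -0.7], "roll": -1.0}, {"linear": [-1.0, -0.05, -0.55], "roll": -1.0}, {"linear": [-1.0, -0.05, -0.4], "roll": -1.0}, {"linear": [-1.0, -0.05, -0.3], "roll": -1.0}, {"linear": [-1.0, 0.0, -0.2], "roll": -1.0}]'

```text
t: 1.27
tcp_pos: [0.2754, -0.4735, 0.2456]
tool_rot: [0.276, -0.651, 0.651, -0.276]
force: [1.3, -0.6, 0.7]
finger_gap: 0.998
```

>>> send_rows --plan '[{"linear": [-1.0, -0.05, -0.05], "roll": -1.0}, {"linear": [-1.0, 0.0, 0.05], "roll": -1.0}, {"linear": [-1.0, -0.05, 0.15], "roll": -1.0}, {"linear": [-1.0, 0.0, 0.25], "roll": -1.0}, {"linear": [-1.0, -0.05, 0.35], "roll": -1.0}]'

```text
t: 1.9
tcp_pos: [0.3749, -0.3573, 0.25]
tool_rot: [0.435, -0.557, 0.558, -0.435]
force: [0.2, -0.1, -0.2]
finger_gap: 1.0
```

>>> send_rows --plan '[{"linear": [-1.0, 0.0, 0.3], "roll": -1.0}, {"linear": [-1.0, 0.0, 0.3], "roll": -1.0}, {"linear": [-1.0, 0.0, 0.3], "roll": -1.0}, {"linear": [-1.0, 0.0, 0.3], "roll": -0.4}, {"linear": [-1.0, 0.0, 0.3], "roll": 0.0}]'

```text
t: 2.52
tcp_pos: [0.427, -0.2109, 0.25]
tool_rot: [-0.526, 0.472, -0.473, 0.526]
force: [-0.1, -0.2, -0.0]
finger_gap: 0.999
```

```bash
python3 - <<'E'
from h import *
s,p,a=state(); print(p,a,s["q"].round(2))
T=wristT(s); im=manip.snapshot("wrist"); cv2.imwrite("pics/w1.png",im)
cal=manip.get_calibration("wrist")
for n,q in {"sock":(.5663,-.276,.021),"ring":(.4753,-.2851,.007),"felt":(.4657,-.1946,.007),"tr":(.5567,-.1853,.007)}.items(): print(n,proj(cal,T,q).round())
plan([(.38,.05,.25,6.1),(.43,.05,.25,6.1)])
E
```

```text
[ 0.42696562 -0.2108812   0.24999213] 6.157093914198147 [-0.69  0.31  1.78  0.    1.05 -0.8 ]
sock [456. 278.]
ring [361. 272.]
felt [364. 182.]
tr [461. 183.]
[{"linear": [-1.0, 0.0, -0.05], "roll": 0.0}, {"linear": [-1.0, 0.0, -0.05], "roll": 0.0}, {"linear": [-1.0, 0.0, -0.1], "roll": 0.0}, {"linear": [-1.0, 0.0, -0.05], "roll": 0.0}, {"linear": [-1.0, 0.0, -0.1], "roll": 0.0}]
[{"linear": [-1.0, 0.0, -0.05], "roll": 0.0}, {"linear": [-1.0, 0.0, -0.1], "roll": 0.0}, {"linear": [-1.0, 0.0, -0.05], "roll": 0.0}, {"linear": [-0.7, 0.0, -0.05], "roll": 0.0}, {"linear": [0.1, 0.0, 1.0], "roll": 0.0}]
[{"linear": [0.1, 0.0, 0.65], "roll": 0.0}, {"linear": [0, 0, 0], "roll": 0}, {"linear": [0, 0, 0], "roll": 0}, {"linear": [0, 0, 0], "roll": 0}, {"linear": [0, 0, 0], "roll": 0}]
end [0.4299 0.05   0.2498] 6.2
```

View pics/w1.png

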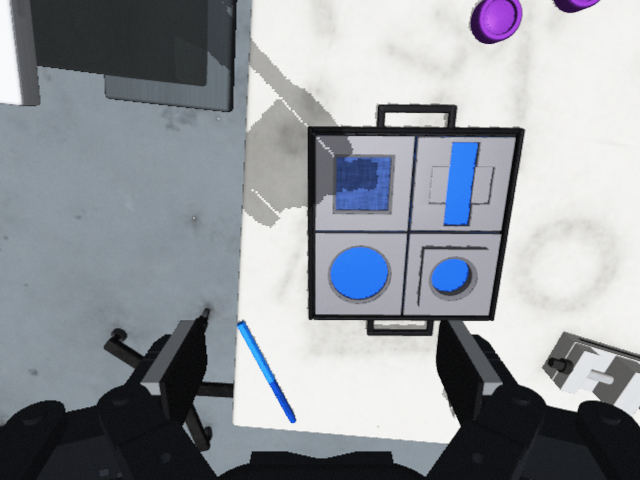

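The wrist view agrees with the top-view inserts to within about 2 px: ring recess (360,273), felt (363,184), trough (461,184), socket (454,276). Next I move to the coupling and loupe.

>>> send_rows --plan '[{"linear": [-1.0, 0.0, 0.0], "roll": 0.0}, {"linear": [-1.0, 0.0, 0.0], "roll": 0.0}, {"linear": [-1.0, 0.0, 0.0], "roll": 0.0}, {"linear": [-1.0, 0.0, 0.0], "roll": 0.0}, {"linear": [-1.0, 0.0, 0.0], "roll": 0.0}]'

```text
t: 3.2
tcp_pos: [0.4106, -0.062, 0.2501]
tool_rot: [-0.526, 0.472, -0.473, 0.526]
force: [0.2, -0.9, -0.4]
finger_gap: 1.001
```

```bash
python3 - <<'E'
from h import *
s,p,a=state(); print(p,a,s["q"].round(2))
T=wristT(s); im=manip.snapshot("wrist"); cv2.imwrite("pics/w2.png",im)
cal=manip.get_calibration("wrist")
for n,q in {"green":(.4225,.0328,.048),"loupe":(.551,.0373,.019),"gm":(.572,.161,.005)}.items(): print(n,proj(cal,T,q).round())
for q in ["coupling_green_mid","loupe_mid","plug_gauge_mid"]: print(q,[( [round(v) for v in d["extent"]],round(d["p"],2)) for d in manip.look_for("wrist",q)][:4])
E
```

```text
[ 0.41058624 -0.06202911  0.25006001] 6.1308570966428935 [-0.42  0.23  1.92 -0.    1.   -0.53]
green [349.  89.]
loupe [497. 102.]
gm [554. -60.]
coupling_green_mid [([329, 70, 366, 114], 0.83), ([316, 358, 400, 433], 0.19)]
loupe_mid [([523, 151, 572, 192], 0.97), ([452, 176, 497, 215], 0.91), ([469, 80, 520, 126], 0.87)]
plug_gauge_mid []
```

View pics/w2.png

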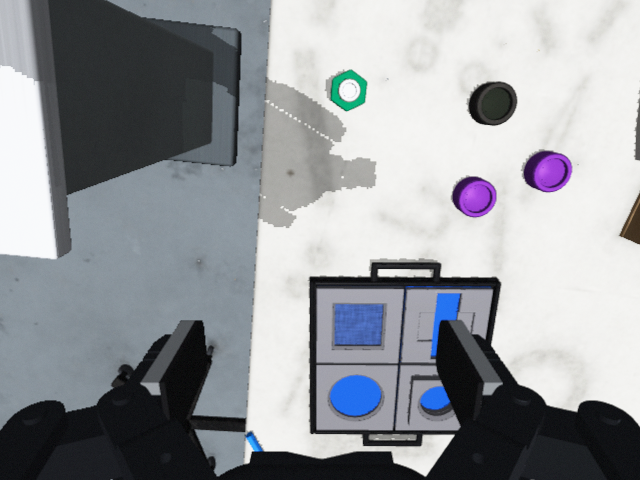

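```bash
python3 - <<'E'
from h import *
plan([(.4225,.0328,.115,2),(.4225,.0328,.030,2)])
E
```

```text
[{"linear": [-0.7, 1.0, 0.15], "roll": 0.7}, {"linear": [-0.7, 1.0, 0.1], "roll": 0.0}, {"linear": [-0.7, 1.0, 0.1], "roll": 0.0}, {"linear": [-0.7, 1.0, 0.15], "roll": 0.0}, {"linear": [-0.35, 0.5, 0.05], "roll": 0.0}]
[{"linear": [0.0, 1.0, 0.0], "roll": 0.0}, {"linear": [0.0, 1.0, 0.0], "roll": 0.0}, {"linear": [0.0, 0.85, 0.0], "roll": 0.0}, {"linear": [0, 0, 0], "roll": 0}, {"linear": [0, 0, 0], "roll": 0}]
end [0.4225 0.0324 0.0296] 2.0
```

>>> send_rows --plan '[{"linear": [-0.7, 1.0, 0.15], "roll": 0.7}, {"linear": [-0.7, 1.0, 0.1], "roll": 0.0}, {"linear": [-0.7, 1.0, 0.1], "roll": 0.0}, {"linear": [-0.7, 1.0, 0.15], "roll": 0.0}, {"linear": [-0.35, 0.5, 0.05], "roll": 0.0}]'

```text
t: 4.03
tcp_pos: [0.4229, 0.0323, 0.1134]
tool_rot: [0.509, -0.492, 0.491, -0.508]
force: [-0.3, -0.8, 0.9]
finger_gap: 0.997
```

```bash
python3 - <<'E'
from h import *
s,p,a=state(); print(p,a)
im=manip.snapshot("wrist"); cv2.imwrite("pics/w3.png",im)
plan([(.4225,.0328,.030,2)])
E
```

```text
[0.42290667 0.0322511  0.11336225] 1.9253161164374188
[{"linear": [0.0, 1.0, 0.0], "roll": 0.0}, {"linear": [0.0, 1.0, 0.0], "roll": 0.0}, {"linear": [0.0, 0.75, 0.0], "roll": 0.0}, {"linear": [0, 0, 0], "roll": 0}, {"linear": [0, 0, 0], "roll": 0}]
end [0.4222 0.0329 0.0299] 1.9
```

View pics/w3.png

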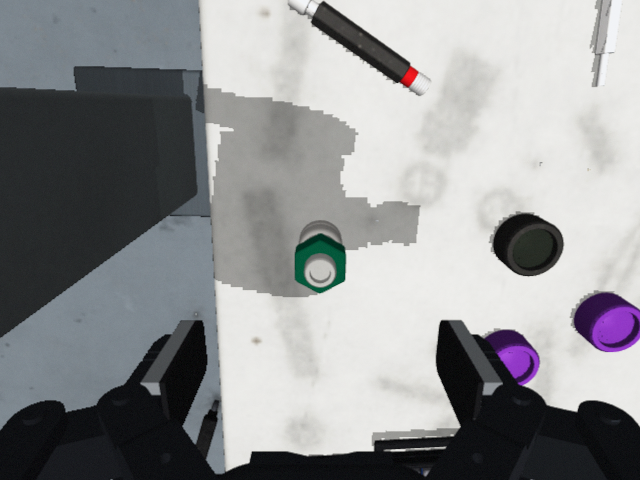

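>>> send_rows --plan '[{"linear": [0.0, 1.0, 0.0], "roll": 0.0}, {"linear": [0.0, 1.0, 0.0], "roll": 0.0}, {"linear": [0.0, 0.8, 0.0], "roll": 0.0}, {"linear": [0, 0, 0], "roll": 0}, {"linear": [0, 0, 0], "roll": 0}]'

```text
t: 4.7
tcp_pos: [0.4232, 0.0318, 0.0314]
tool_rot: [-0.508, 0.491, -0.492, 0.508]
force: [0.4, 0.5, 0.2]
finger_gap: 1.003
```

>>> send_rows --plan '[{"linear": [0, 0, 0], "roll": 0}, {"linear": [0, 0, 0], "roll": 0}, {"linear": [0, 0, 0], "roll": 0}, {"linear": [0, 0, 0], "roll": 0}, {"linear": [0, 0, 0], "roll": 0}]' --claw 15 --force 50

```text
t: 5.32
tcp_pos: [0.4224, 0.0326, 0.0313]
tool_rot: [-0.508, 0.491, -0.492, 0.509]
force: [-1.0, 0.3, 5.9]
finger_gap: 0.301
```

```bash
python3 - <<'E'
from h import *
s,p,a=state(); print(p,a,s["finger_gap"],s["force"])
im=manip.snapshot("wrist"); cv2.imwrite("pics/w4.png",im)
E
```

```text
[0.4224104  0.03261426 0.03134505] 1.9547546338073358 0.30115099275062235 [-0.99392085  0.26988329  5.92445735]
```

View pics/w4.png

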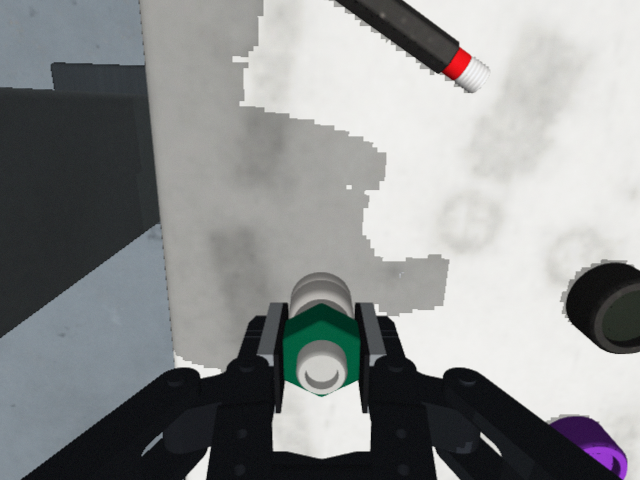

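```bash
python3 - <<'E'
from h import *
plan([(.4225,.0326,.13,2),(.5663,-.276,.13,6.1),(.5663,-.276,.075,6.1)])
E
```

```text
[{"linear": [0.0, -1.0, 0.0], "roll": 0.0}, {"linear": [0.0, -1.0, 0.0], "roll": 0.0}, {"linear": [0.0, -1.0, 0.0], "roll": 0.0}, {"linear": [0.0, -0.3, 0.0], "roll": 0.0}, {"linear": [1.0, 0.0, 0.45], "roll": -0.7}]
[{"linear": [1.0, 0.0, 0.35], "roll": 0.0}, {"linear": [1.0, 0.0, 0.35], "roll": 0.0}, {"linear": [1.0, 0.0, 0.35], "roll": 0.0}, {"linear": [1.0, 0.0, 0.35], "roll": 0.0}, {"linear": [1.0, 0.0, 0.35], "roll": 0.0}]
[{"linear": [1.0, 0.0, 0.35], "roll": 0.0}, {"linear": [1.0, 0.0, 0.3], "roll": 0.0}, {"linear": [1.0, 0.0, 0.35], "roll": 0.0}, {"linear": [1.0, 0.0, 0.3], "roll": 0.0}, {"linear": [0.7, 0.0, 0.25], "roll": 0.0}]
[{"linear": [0.0, 1.0, 0.0], "roll": 0.0}, {"linear": [0.0, 0.85, 0.0], "roll": 0.0}, {"linear": [0, 0, 0], "roll": 0}, {"linear": [0, 0, 0], "roll": 0}, {"linear": [0, 0, 0], "roll": 0}]
end [ 0.5666 -0.2756  0.0748] 6.2
```

>>> send_rows --plan '[{"linear": [0.0, -1.0, 0.0], "roll": 0.0}, {"linear": [0.0, -1.0, 0.0], "roll": 0.0}, {"linear": [0.0, -1.0, 0.0], "roll": 0.0}, {"linear": [0.0, -0.3, 0.0], "roll": 0.0}, {"linear": [1.0, 0.0, 0.45], "roll": -0.7}]'

```text
t: 6.0
tcp_pos: [0.4353, 0.0043, 0.13]
tool_rot: [0.527, -0.472, 0.471, -0.527]
force: [0.3, 0.1, -0.6]
finger_gap: 0.299
```

>>> send_rows --plan '[{"linear": [1.0, 0.0, 0.35], "roll": 0.0}, {"linear": [1.0, 0.0, 0.35], "roll": 0.0}, {"linear": [1.0, 0.0, 0.35], "roll": 0.0}, {"linear": [1.0, 0.0, 0.35], "roll": 0.0}, {"linear": [1.0, 0.0, 0.35], "roll": 0.0}]'

```text
t: 6.62
tcp_pos: [0.5047, -0.1411, 0.1286]
tool_rot: [0.526, -0.473, 0.472, -0.526]
force: [0.4, 0.2, -1.1]
finger_gap: 0.305
```

>>> send_rows --plan '[{"linear": [1.0, 0.0, 0.35], "roll": 0.0}, {"linear": [1.0, 0.0, 0.3], "roll": 0.0}, {"linear": [1.0, 0.0, 0.35], "roll": 0.0}, {"linear": [1.0, 0.0, 0.3], "roll": 0.0}, {"linear": [0.7, 0.0, 0.25], "roll": 0.0}]'

```text
t: 7.25
tcp_pos: [0.5662, -0.2767, 0.1282]
tool_rot: [0.526, -0.473, 0.472, -0.526]
force: [0.1, 0.4, -0.7]
finger_gap: 0.299
```

>>> send_rows --plan '[{"linear": [0.0, 1.0, 0.0], "roll": 0.0}, {"linear": [0.0, 0.8, 0.0], "roll": 0.0}, {"linear": [0, 0, 0], "roll": 0}, {"linear": [0, 0, 0], "roll": 0}, {"linear": [0, 0, 0], "roll": 0}]'

```text
t: 7.88
tcp_pos: [0.567, -0.276, 0.0768]
tool_rot: [-0.526, 0.472, -0.473, 0.526]
force: [-0.6, -0.8, -1.0]
finger_gap: 0.302
```

```bash
python3 - <<'E'
from h import *
s,p,a=state(); print(p,a,s["finger_gap"],s["force"])
im=manip.snapshot("wrist"); cv2.imwrite("pics/w5.png",im)
plan([(.5663,-.276,.039,6.1)])
E
```

```text
[ 0.56704157 -0.27601636  0.07681935] 6.157071426984149 0.3021911075238319 [-0.56533824 -0.8090266  -1.03311714]
[{"linear": [0.0, 1.0, 0.0], "roll": 0.0}, {"linear": [0.0, 0.25, 0.0], "roll": 0.0}, {"linear": [0, 0, 0], "roll": 0}, {"linear": [0, 0, 0], "roll": 0}, {"linear": [0, 0, 0], "roll": 0}]
end [ 0.567  -0.276   0.0394] 6.2
```

View pics/w5.png

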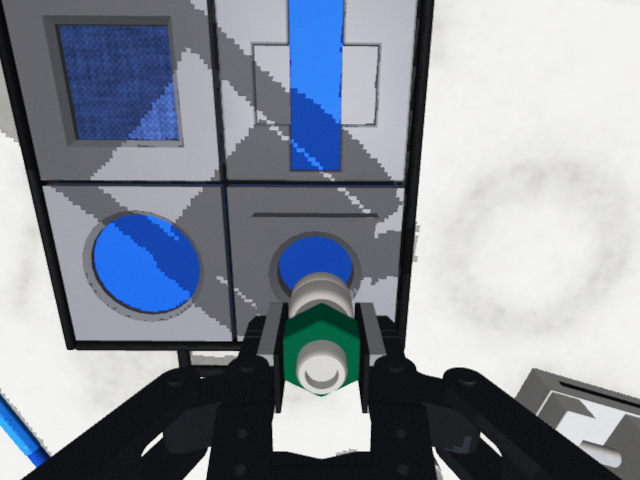

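```bash
python3 - <<'E'
from h import *
T=wristT(); cal=manip.get_calibration("wrist")
print(proj(cal,T,(.5663,-.276,.021)), [proj(cal,T,(.5663+.02*np.cos(t),-.276+.02*np.sin(t),.021)).round() for t in np.arange(0,6.3,np.pi/2)])
E
```

```text
[320.23802969 273.51642573] [array([359., 277.]), array([325., 237.]), array([281., 270.]), array([316., 308.]), array([359., 277.])]
```

>>> send_rows --plan '[{"linear": [0.0, 0.6, -0.05], "roll": 0.0}, {"linear": [0.0, 0.5, 0.0], "roll": 0.0}, {"linear": [0.0, 0.15, 0.0], "roll": 0}, {"linear": [0, 0, 0], "roll": 0}, {"linear": [0, 0, 0], "roll": 0}]'

```text
t: 8.55
tcp_pos: [0.5637, -0.2751, 0.0384]
tool_rot: [0.526, -0.474, 0.471, -0.526]
force: [-3.6, 1.9, 7.3]
finger_gap: 0.305
```

>>> send_rows --plan '[{"linear": [0.0, 0, 0], "roll": 0.0}, {"linear": [0.0, 0, 0.0], "roll": 0.0}, {"linear": [0.0, 0, 0.0], "roll": 0}, {"linear": [0, -0.3, 0], "roll": 0}, {"linear": [0, -0.9, 0], "roll": 0}]' --claw 50

```text
t: 9.18
tcp_pos: [0.5639, -0.2752, 0.0736]
tool_rot: [0.526, -0.474, 0.471, -0.526]
force: [0.4, 0.6, -0.4]
finger_gap: 0.586
```

```bash
python3 - <<'E'
from h import *
s,p,a=state(); print(p,a,s["finger_gap"],s["force"])
im=manip.snapshot("wrist"); cv2.imwrite("pics/w6.png",im)
plan([(p[0],p[1],.14,6.1),(.5495,-.04,.16,6.1)])
E
```

```text
[ 0.56393451 -0.27520114  0.07362197] 6.138178618505716 0.5859374519338341 [ 0.43626749  0.60698651 -0.36073783]
[{"linear": [-0.05, -1.0, -0.05], "roll": 0.0}, {"linear": [0.0, -1.0, -0.05], "roll": 0.0}, {"linear": [0.0, -0.05, 0.0], "roll": 0.0}, {"linear": [-1.0, -0.1, 0.05], "roll": 0.0}, {"linear": [-1.0, -0.1, 0.05], "roll": 0.0}]
[{"linear": [-1.0, -0.1, 0.05], "roll": 0.0}, {"linear": [-1.0, -0.1, 0.05], "roll": 0.0}, {"linear": [-1.0, -0.05, 0.05], "roll": 0.0}, {"linear": [-1.0, -0.1, 0.05], "roll": 0.0}, {"linear": [-1.0, -0.05, 0.05], "roll": 0.0}]
[{"linear": [-0.85, -0.1, 0.05], "roll": 0.0}, {"linear": [0, 0, 0], "roll": 0}, {"linear": [0, 0, 0], "roll": 0}, {"linear": [0, 0, 0], "roll": 0}, {"linear": [0, 0, 0], "roll": 0}]
end [ 0.55   -0.0403  0.1607] 6.2
```

View pics/w6.png

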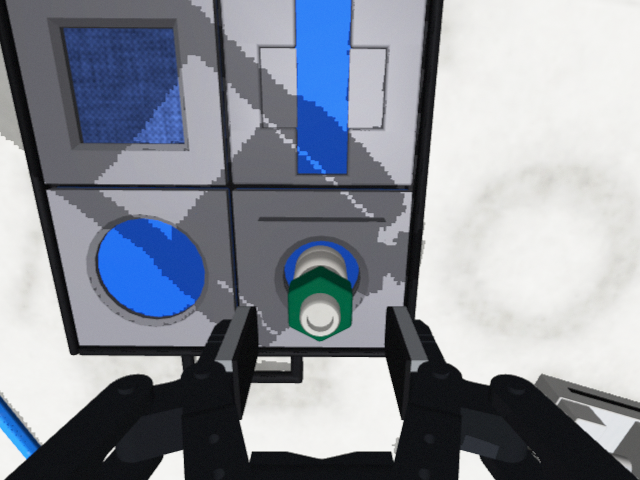

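The coupling stands in the socket: in the wrist view the nut is at (320,300) with the foot inside the rim. Now the black loupe.

>>> send_rows --plan '[{"linear": [0, -1.0, 0], "roll": 0.0}, {"linear": [0.0, -1.0, 0], "roll": 0.0}, {"linear": [-1.0, -0.1, 0.0], "roll": 0.0}, {"linear": [-1.0, -0.1, 0.05], "roll": 0.0}, {"linear": [-1.0, -0.1, 0.05], "roll": 0.0}]' --claw 75

```text
t: 9.85
tcp_pos: [0.5583, -0.1854, 0.144]
tool_rot: [-0.526, 0.472, -0.473, 0.526]
force: [-0.2, -0.6, -0.4]
finger_gap: 0.881
```

>>> send_rows --plan '[{"linear": [-1.0, -0.1, 0.05], "roll": 0.0}, {"linear": [-1.0, -0.1, 0.05], "roll": 0.0}, {"linear": [-1.0, -0.05, 0.05], "roll": 0.0}, {"linear": [-1.0, -0.1, 0.05], "roll": 0.0}, {"linear": [-1.0, -0.05, 0.05], "roll": 0.0}]'

```text
t: 10.48
tcp_pos: [0.5499, -0.0352, 0.156]
tool_rot: [-0.526, 0.472, -0.473, 0.526]
force: [0.1, -0.0, 0.4]
finger_gap: 0.875
```

```bash
python3 - <<'E'
from h import *
s,p,a=state(); print(p,a,s["finger_gap"])
T=wristT(s); im=manip.snapshot("wrist"); cv2.imwrite("pics/w7.png",im)
cal=manip.get_calibration("wrist")
for n,q in {"loupe":(.5495,.0373,.019),"gm":(.572,.161,.005)}.items(): print(n,proj(cal,T,q).round())
for q in ["loupe_mid","plug_gauge_mid"]: print(q,[( [round(v) for v in d["extent"]],round(d["p"],2)) for d in manip.look_for("wrist",q)][:4])
plan([(.5495,.0373,.08,6.1),(.5495,.0373,.016,6.1)])
E
```

```text
[ 0.5498762  -0.03519087  0.15597055] 6.140739804097469 0.8752577270945988
loupe [333. 120.]
gm [395. -97.]
loupe_mid [([301, 215, 352, 266], 0.83), ([387, 181, 445, 237], 0.74), ([310, 94, 367, 152], 0.66)]
plug_gauge_mid []
[{"linear": [-0.95, 1.0, 0.1], "roll": 0.05}, {"linear": [-0.95, 1.0, 0.1], "roll": 0.0}, {"linear": [-0.5, 0.55, 0.05], "roll": 0.0}, {"linear": [0.0, 1.0, 0.0], "roll": 0.0}, {"linear": [0.0, 1.0, 0.0], "roll": 0.0}]
[{"linear": [0.0, 0.1, 0.0], "roll": 0.0}, {"linear": [0, 0, 0], "roll": 0}, {"linear": [0, 0, 0], "roll": 0}, {"linear": [0, 0, 0], "roll": 0}, {"linear": [0, 0, 0], "roll": 0}]
end [0.5494 0.0374 0.0163] 6.0
```

View pics/w7.png

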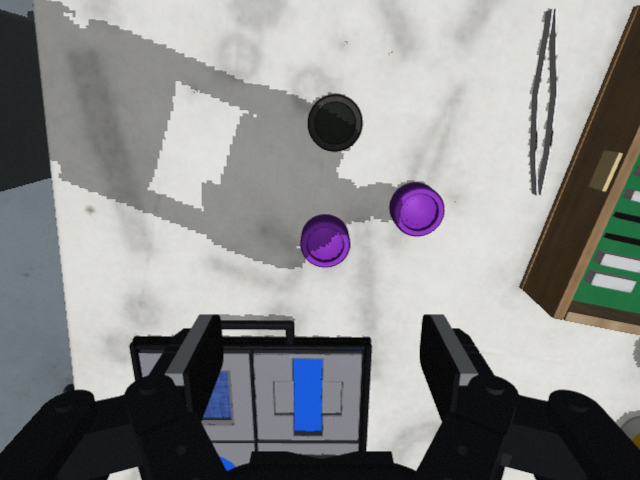

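>>> send_rows --plan '[{"linear": [-0.95, 1.0, 0.1], "roll": 0}, {"linear": [-0.95, 1.0, 0.1], "roll": 0.0}, {"linear": [-0.5, 0.55, 0.05], "roll": 0.0}, {"linear": [0.0, 1.0, 0.0], "roll": 0.0}, {"linear": [0.0, 1.0, 0.0], "roll": 0.0}]'

```text
t: 11.25
tcp_pos: [0.5507, 0.0356, 0.0184]
tool_rot: [-0.526, 0.472, -0.473, 0.526]
force: [0.7, 0.7, -0.2]
finger_gap: 0.882
```

>>> send_rows --plan '[{"linear": [0.0, 0.1, 0.0], "roll": 0.0}, {"linear": [0, 0, 0], "roll": 0}, {"linear": [0, 0, 0], "roll": 0}, {"linear": [0, 0, 0], "roll": 0}, {"linear": [0, 0, 0], "roll": 0}]' --claw 25 --force 40

```text
t: 11.88
tcp_pos: [0.5503, 0.0361, 0.0169]
tool_rot: [-0.526, 0.472, -0.473, 0.527]
force: [-1.4, -1.7, 5.4]
finger_gap: 0.39
```

```bash
python3 - <<'E'
from h import *
s,p,a=state(); print(p,a,s["finger_gap"],s["force"])
im=manip.snapshot("wrist"); cv2.imwrite("pics/w8.png",im)
plan([(p[0],p[1],.09,6.1),(.4657,-.1946,.09,6.1),(.4657,-.1946,.05,6.1)])
E
```

```text
[0.55025132 0.03606362 0.01692354] 6.151520367314403 0.38950513306593004 [-1.35272856 -1.66180468  5.44459484]
[{"linear": [0.0, -1.0, 0.0], "roll": 0.0}, {"linear": [0.0, -1.0, 0.0], "roll": 0.0}, {"linear": [0.0, -0.45, 0.0], "roll": 0.0}, {"linear": [1.0, 0.0, -0.5], "roll": 0.0}, {"linear": [1.0, 0.0, -0.5], "roll": 0.0}]
[{"linear": [1.0, 0.0, -0.5], "roll": 0.0}, {"linear": [1.0, 0.0, -0.5], "roll": 0.0}, {"linear": [1.0, 0.0, -0.5], "roll": 0.0}, {"linear": [1.0, 0.0, -0.5], "roll": 0.0}, {"linear": [1.0, 0.0, -0.45], "roll": 0.0}]
[{"linear": [0.35, 0.0, -0.2], "roll": 0.0}, {"linear": [0.0, 1.0, 0.0], "roll": 0.0}, {"linear": [0.0, 0.35, 0.0], "roll": 0.0}, {"linear": [0, 0, 0], "roll": 0}, {"linear": [0, 0, 0], "roll": 0}]
end [ 0.465  -0.1949  0.0499] 6.2
```

View pics/w8.png

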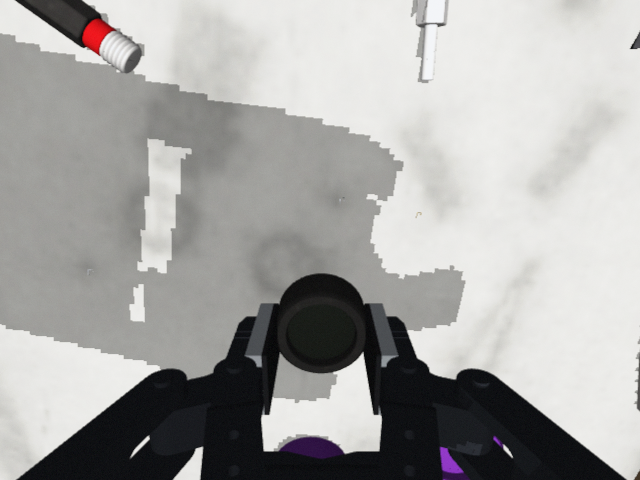

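The loupe is gripped (opening reads 33 mm). Carrying it to the felt recess.

>>> send_rows --plan '[{"linear": [0.0, -1.0, 0.0], "roll": 0.0}, {"linear": [0.0, -1.0, 0.0], "roll": 0.0}, {"linear": [0.0, -0.45, 0.0], "roll": 0.0}, {"linear": [1.0, 0.0, -0.5], "roll": 0.0}, {"linear": [1.0, 0.0, -0.5], "roll": 0.0}]'

```text
t: 12.55
tcp_pos: [0.5256, -0.0268, 0.0893]
tool_rot: [0.526, -0.472, 0.472, -0.526]
force: [0.2, -1.1, -0.2]
finger_gap: 0.388
```

>>> send_rows --plan '[{"linear": [1.0, 0.0, -0.5], "roll": 0.0}, {"linear": [1.0, 0.0, -0.5], "roll": 0.0}, {"linear": [1.0, 0.0, -0.5], "roll": 0.0}, {"linear": [1.0, 0.0, -0.5], "roll": 0.0}, {"linear": [1.0, 0.0, -0.45], "roll": 0.0}]'

```text
t: 13.18
tcp_pos: [0.4681, -0.1843, 0.0888]
tool_rot: [0.526, -0.473, 0.472, -0.526]
force: [-0.8, -0.5, -0.2]
finger_gap: 0.389
```

>>> send_rows --plan '[{"linear": [0.35, 0.0, -0.2], "roll": 0.0}, {"linear": [0.0, 1.0, 0.0], "roll": 0.0}, {"linear": [0.0, 0.35, 0.0], "roll": 0.0}, {"linear": [0, 0, 0], "roll": 0}, {"linear": [0, 0, 0], "roll": 0}]'

```text
t: 13.8
tcp_pos: [0.4645, -0.1943, 0.0492]
tool_rot: [-0.526, 0.472, -0.472, 0.526]
force: [0.5, 0.2, -0.8]
finger_gap: 0.385
```

```bash
python3 - <<'E'
from h import *
s,p,a=state(); print(p,a,s["finger_gap"],s["force"])
im=manip.snapshot("wrist"); cv2.imwrite("pics/w9.png",im)
cal=manip.get_calibration("wrist");T=wristT(s)
c,si=np.cos(np.radians(6.1)),np.sin(np.radians(6.1))
print([proj(cal,T,(.4657+dx*c-dy*si,-.1946+dx*si+dy*c,.013)).round() for dx,dy in [(-.025,.025),(.025,.025),(.025,-.025),(-.025,-.025)]])
plan([(.4657,-.1946,.0245,6.1)])
E
```

```text
[ 0.46451563 -0.19429615  0.0492232 ] 6.198433245796628 0.38524023766071724 [ 0.49644738  0.16528499 -0.8445206 ]
[array([268., 241.]), array([381., 241.]), array([376., 338.]), array([273., 338.])]
[{"linear": [0.0, 0.85, 0.05], "roll": 0.0}, {"linear": [0, 0, 0], "roll": 0}, {"linear": [0, 0, 0], "roll": 0}, {"linear": [0, 0, 0], "roll": 0}, {"linear": [0, 0, 0], "roll": 0}]
end [ 0.4661 -0.1943  0.0239] 6.2
```

View pics/w9.png

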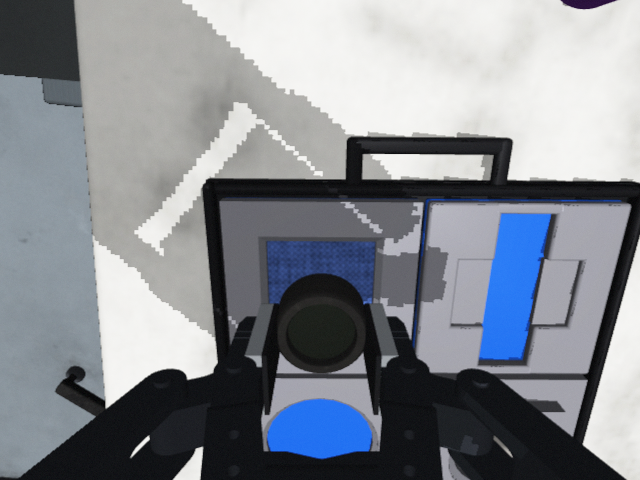

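>>> send_rows --plan '[{"linear": [0.0, 0.4, 0.0], "roll": 0.0}, {"linear": [0, 0.4, 0], "roll": 0}, {"linear": [0, 0.05, 0], "roll": 0}, {"linear": [0, 0, 0], "roll": 0}, {"linear": [0, 0, 0], "roll": 0}]'

```text
t: 14.48
tcp_pos: [0.4643, -0.1947, 0.0232]
tool_rot: [-0.526, 0.472, -0.473, 0.526]
force: [0.6, 0.0, 4.4]
finger_gap: 0.392
```

Contact with the floor. Releasing.

>>> send_rows --plan '[{"linear": [0.0, 0, 0.0], "roll": 0.0}, {"linear": [0, 0, 0], "roll": 0}, {"linear": [0, -0.1, 0], "roll": 0}, {"linear": [0, -1, 0], "roll": 0}, {"linear": [0, -1, 0], "roll": 0}]' --claw 55

```text
t: 15.1
tcp_pos: [0.4637, -0.1944, 0.0867]
tool_rot: [0.526, -0.473, 0.472, -0.526]
force: [0.6, 0.0, 0.5]
finger_gap: 0.647
```

```bash
python3 - <<'E'
from h import *
s,p,a=state(); print(p,a,s["finger_gap"],s["force"])
im=manip.snapshot("wrist"); cv2.imwrite("pics/w10.png",im)
plan([(.5,-.1,.15,6.1),(.568,.05,.15,6.1)])
E
```

```text
[ 0.46374482 -0.19444959  0.08669576] 6.14072571882744 0.647142060196017 [0.58435882 0.01685645 0.4920336 ]
[{"linear": [-1.0, -0.65, 0.5], "roll": 0.0}, {"linear": [-1.0, -0.65, 0.5], "roll": 0.0}, {"linear": [-1.0, -0.65, 0.45], "roll": 0.0}, {"linear": [-0.05, -0.05, 0.05], "roll": 0.0}, {"linear": [-1.0, 0.0, 0.6], "roll": 0.0}]
[{"linear": [-1.0, 0.0, 0.6], "roll": 0.0}, {"linear": [-1.0, 0.0, 0.6], "roll": 0.0}, {"linear": [-1.0, 0.0, 0.55], "roll": 0.0}, {"linear": [-0.7, 0.0, 0.4], "roll": 0.0}, {"linear": [0, 0, 0], "roll": 0}]
end [0.5674 0.0493 0.1501] 6.2
```

View pics/w10.png

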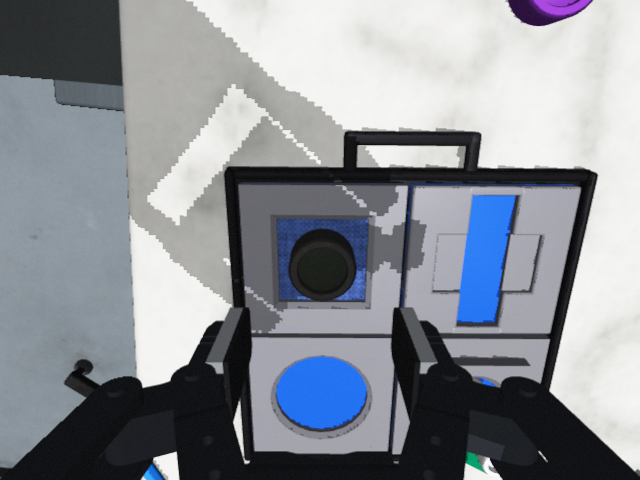

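The loupe is down at (322,262), inside the felt recess. Now the steel plug gauge.

>>> send_rows --plan '[{"linear": [-1.0, -0.65, 0.5], "roll": 0.0}, {"linear": [-1.0, -0.65, 0.5], "roll": 0.0}, {"linear": [-1.0, -0.65, 0.5], "roll": 0.0}, {"linear": [-1.0, 0, 0.6], "roll": 0.0}, {"linear": [-1.0, 0.0, 0.6], "roll": 0.0}]'

```text
t: 15.78
tcp_pos: [0.529, -0.0358, 0.1451]
tool_rot: [-0.526, 0.472, -0.473, 0.526]
force: [1.0, 0.1, 0.2]
finger_gap: 0.637
```

>>> send_rows --plan '[{"linear": [-1.0, 0.0, 0.6], "roll": 0.0}, {"linear": [-1.0, 0.0, 0.6], "roll": 0.0}, {"linear": [-1.0, 0.0, 0.4], "roll": 0.0}, {"linear": [-0.5, 0.0, 0.0], "roll": 0.0}, {"linear": [0, 0, 0], "roll": 0}]'

```text
t: 16.4
tcp_pos: [0.564, 0.0733, 0.1445]
tool_rot: [0.527, -0.472, 0.472, -0.526]
force: [0.0, -0.0, -0.1]
finger_gap: 0.644
```

```bash
python3 - <<'E'
from h import *
s,p,a=state(); print(p,a)
T=wristT(s); im=manip.snapshot("wrist"); cv2.imwrite("pics/w11.png",im)
print(np.save("/tmp/T.npy",T))
for q in ["plug_gauge_mid"]: print(q,[( [round(v) for v in d["extent"]],round(d["p"],2)) for d in manip.look_for("wrist",q)][:4])
E
```

```text
[0.56397507 0.07330618 0.1444956 ] 6.249564895435641
None
plug_gauge_mid [([342, 43, 360, 149], 0.78)]
```

View pics/w11.png

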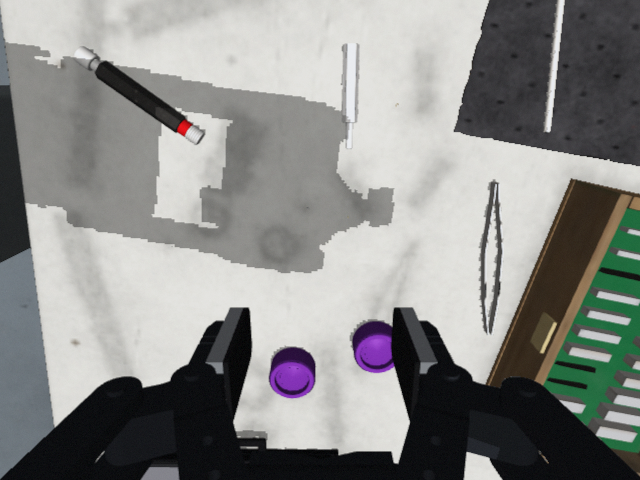

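```bash
python3 - <<'E'
from h import *
T=np.load("/tmp/T.npy")
for uv,z in [((351,43.5),.009),((351,122),.009),((349.3,148.5),.0045)]: print(wrist(uv,z,T).round(4))
h=(wrist((351,43.5),.009,T)+wrist((351,122),.009,T))/2; print(h)
plan([(h[0],h[1],.08,4),(h[0],h[1],.0125,4)])
E
```

```text
[0.5688 0.1913 0.009 ]
[0.5748 0.1461 0.009 ]
[0.5762 0.1291 0.0045]
[0.57179662 0.16870571 0.009     ]
[{"linear": [-1.0, 0.7, 0.2], "roll": 0.35}, {"linear": [-1.0, 0.65, 0.15], "roll": 0.0}, {"linear": [-1.0, 0.7, 0.15], "roll": 0.0}, {"linear": [-0.2, 0.1, 0.0], "roll": 0.0}, {"linear": [0.0, 1.0, 0.0], "roll": 0.0}]
[{"linear": [0.0, 1.0, 0.0], "roll": 0.0}, {"linear": [0.0, 0.25, 0.0], "roll": 0.0}, {"linear": [0, 0, 0], "roll": 0}, {"linear": [0, 0, 0], "roll": 0}, {"linear": [0, 0, 0], "roll": 0}]
end [0.5716 0.1689 0.0127] 4.0
```

```bash
python3 - <<'E'
from h import *
plan([(.5718,.1687,.08,6.2),(.5718,.1687,.013,6.2)])
E
```

```text
[{"linear": [-1.0, 0.7, 0.2], "roll": 0.0}, {"linear": [-1.0, 0.65, 0.2], "roll": 0.0}, {"linear": [-1.0, 0.7, 0.15], "roll": 0.0}, {"linear": [-0.2, 0.1, 0.05], "roll": 0.0}, {"linear": [0.0, 1.0, 0.0], "roll": 0.0}]
[{"linear": [0.0, 1.0, 0.0], "roll": 0.0}, {"linear": [0.0, 0.25, 0.0], "roll": 0.0}, {"linear": [0, 0, 0], "roll": 0}, {"linear": [0, 0, 0], "roll": 0}, {"linear": [0, 0, 0], "roll": 0}]
end [0.5722 0.1694 0.0127] 6.1
```

>>> send_rows --plan '[{"linear": [-1.0, 0.7, 0.2], "roll": 0.0}, {"linear": [-1.0, 0.65, 0.2], "roll": 0.0}, {"linear": [-1.0, 0.7, 0.15], "roll": 0.0}, {"linear": [-0.2, 0.1, 0.05], "roll": 0.0}, {"linear": [0.0, 0.5, 0.0], "roll": 0.0}]' --claw 40

```text
t: 17.12
tcp_pos: [0.574, 0.1693, 0.0659]
tool_rot: [-0.525, 0.472, -0.473, 0.527]
force: [-0.4, -0.2, -0.3]
finger_gap: 0.467
```

```bash
python3 - <<'E'
from h import *
s,p,a=state(); print(p,a)
T=wristT(s); im=manip.snapshot("wrist"); cv2.imwrite("pics/w12.png",im)
plan([(.5718,.1687,.013,6.2)])
E
```

```text
[0.57397636 0.16931876 0.06592751] 6.134029370918047
[{"linear": [0.0, 1.0, 0.0], "roll": 0.0}, {"linear": [0.0, 0.7, 0.0], "roll": 0.0}, {"linear": [0, 0, 0], "roll": 0}, {"linear": [0, 0, 0], "roll": 0}, {"linear": [0, 0, 0], "roll": 0}]
end [0.5723 0.1687 0.0127] 6.1
```

View pics/w12.png

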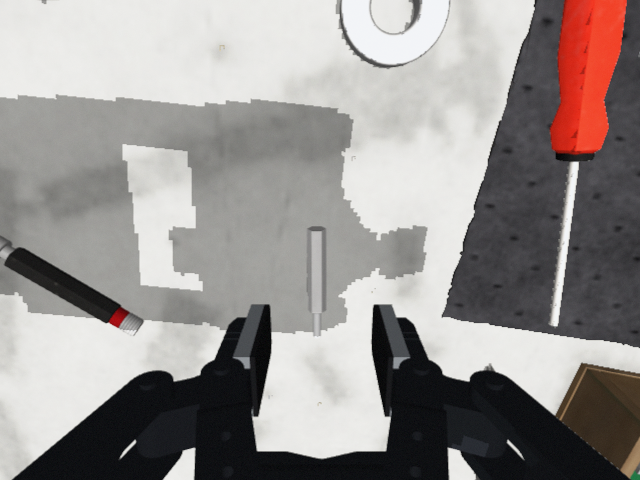

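>>> send_rows --plan '[{"linear": [0.0, 1.0, -0.05], "roll": 0.0}, {"linear": [0.0, 0.6, 0.0], "roll": 0.0}, {"linear": [0, 0.1, 0], "roll": 0}, {"linear": [0, 0, 0], "roll": 0}, {"linear": [0, 0, 0], "roll": 0}]'

```text
t: 17.8
tcp_pos: [0.572, 0.1699, 0.0152]
tool_rot: [-0.526, 0.472, -0.473, 0.527]
force: [-0.5, 0.6, 1.2]
finger_gap: 0.469
```

>>> send_rows --plan '[{"linear": [0, 0, 0], "roll": 0.0}, {"linear": [0, 0, 0], "roll": 0}, {"linear": [0, 0, 0], "roll": 0}, {"linear": [0, 0, 0], "roll": 0}, {"linear": [0, 0, 0], "roll": 0}]' --claw 2 --force 50

```text
t: 18.42
tcp_pos: [0.5716, 0.17, 0.0148]
tool_rot: [-0.526, 0.472, -0.473, 0.526]
force: [0.6, 0.5, 5.4]
finger_gap: 0.05
```

```bash
python3 - <<'E'
from h import *
s,p,a=state(); print(p,a,s["finger_gap"],s["force"])
T=wristT(s); im=manip.snapshot("wrist"); cv2.imwrite("pics/w13.png",im)
E
```

```text
[0.5715959  0.17003948 0.01478291] 6.143283492554629 0.0503605658949795 [0.57526513 0.49090415 5.36267302]
```

View pics/w13.png

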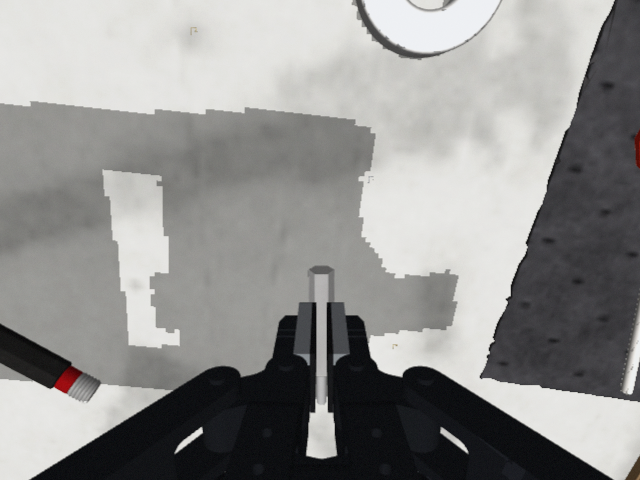

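The opening reads 4 mm on a 10 mm handle, so the pads are on its upper chamfer. I'll open, go about 3 mm lower and regrip.

>>> send_rows --plan '[{"linear": [0, 0, 0], "roll": 0.0}, {"linear": [0, 0, 0], "roll": 0}, {"linear": [0, 0.05, 0], "roll": 0}, {"linear": [0, 0.05, 0], "roll": 0}, {"linear": [0, 0, 0], "roll": 0}]' --claw 25

```text
t: 19.1
tcp_pos: [0.571, 0.1699, 0.011]
tool_rot: [0.526, -0.473, 0.472, -0.526]
force: [0.5, -0.7, 0.3]
finger_gap: 0.293
```

```bash
python3 - <<'E'
from h import *
s,p,a=state(); print(p,a,s["finger_gap"],s["force"])
T=wristT(s); im=manip.snapshot("wrist"); cv2.imwrite("pics/w14.png",im[200:,160:480])
E
```

```text
[0.57099485 0.16985948 0.01100752] 6.138960341148872 0.29336388141790387 [ 0.54792349 -0.73510239  0.31265482]
```

View pics/w14.png

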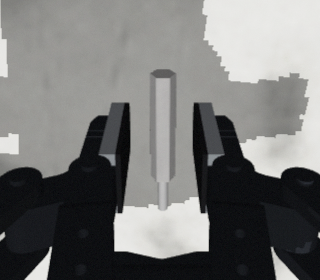

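>>> send_rows --plan '[{"linear": [0, 0, 0], "roll": 0.0}, {"linear": [0, 0, 0], "roll": 0}, {"linear": [0, 0, 0], "roll": 0}, {"linear": [0, 0, 0], "roll": 0}, {"linear": [0, 0, 0], "roll": 0}]' --claw 2 --force 50

```text
t: 19.77
tcp_pos: [0.5713, 0.1699, 0.0114]
tool_rot: [-0.526, 0.472, -0.473, 0.526]
force: [-0.3, -0.4, 1.9]
finger_gap: 0.083
```

The opening reads 7.1 mm. Given the 2.3–2.8 mm under-reading on the earlier grips, that is the full 10 mm. Carrying it to the trough.

```bash
python3 - <<'E'
from h import *
plan([(.5713,.1699,.09,6.1),(.5562,-.1806,.09,6.1),(.5562,-.1806,.05,6.1)])
E
```

```text
[{"linear": [0.0, -1.0, 0.0], "roll": 0.0}, {"linear": [0.0, -1.0, 0.0], "roll": 0.0}, {"linear": [0.0, -0.6, 0.0], "roll": 0.0}, {"linear": [1.0, 0.0, -0.15], "roll": 0.0}, {"linear": [1.0, 0.0, -0.15], "roll": 0.0}]
[{"linear": [1.0, 0.0, -0.15], "roll": 0.0}, {"linear": [1.0, 0.0, -0.15], "roll": 0.0}, {"linear": [1.0, 0.0, -0.15], "roll": 0.0}, {"linear": [1.0, 0.0, -0.15], "roll": 0.0}, {"linear": [1.0, 0.0, -0.15], "roll": 0.0}]
[{"linear": [1.0, 0.0, -0.15], "roll": 0.0}, {"linear": [1.0, 0.0, -0.15], "roll": 0.0}, {"linear": [1.0, 0.0, -0.15], "roll": 0.0}, {"linear": [1.0, 0.0, -0.15], "roll": 0.0}, {"linear": [0.55, 0.0, -0.1], "roll": 0.0}]
[{"linear": [0.0, 1.0, 0.0], "roll": 0.0}, {"linear": [0.0, 0.3, 0.0], "roll": 0.0}, {"linear": [0, 0, 0], "roll": 0}, {"linear": [0, 0, 0], "roll": 0}, {"linear": [0, 0, 0], "roll": 0}]
end [ 0.5562 -0.1802  0.0504] 6.1
```

>>> send_rows --plan '[{"linear": [0.0, -1.0, 0.0], "roll": 0.0}, {"linear": [0.0, -1.0, 0.0], "roll": 0.0}, {"linear": [0.0, -0.6, 0.0], "roll": 0.0}, {"linear": [1.0, 0.0, -0.15], "roll": 0.0}, {"linear": [1.0, 0.0, -0.15], "roll": 0.0}]'

```text
t: 20.4
tcp_pos: [0.5685, 0.109, 0.0895]
tool_rot: [-0.526, 0.472, -0.472, 0.526]
force: [0.3, 0.1, 0.1]
finger_gap: 0.082
```

>>> send_rows --plan '[{"linear": [1.0, 0.0, -0.15], "roll": 0.0}, {"linear": [1.0, 0.0, -0.15], "roll": 0.0}, {"linear": [1.0, 0.0, -0.15], "roll": 0.0}, {"linear": [1.0, 0.0, -0.15], "roll": 0.0}, {"linear": [1.0, 0.0, -0.15], "roll": 0.0}]'

```text
t: 21.02
tcp_pos: [0.562, -0.0432, 0.089]
tool_rot: [0.526, -0.473, 0.472, -0.526]
force: [-0.5, 0.7, -0.7]
finger_gap: 0.084
```

>>> send_rows --plan '[{"linear": [1.0, 0.0, -0.15], "roll": 0.0}, {"linear": [1.0, 0.0, -0.15], "roll": 0.0}, {"linear": [1.0, 0.0, -0.15], "roll": 0.0}, {"linear": [1.0, 0.0, -0.15], "roll": 0.0}, {"linear": [0.55, 0.0, -0.1], "roll": 0.0}]'

```text
t: 21.65
tcp_pos: [0.5559, -0.1816, 0.0891]
tool_rot: [0.526, -0.473, 0.473, -0.526]
force: [0.5, -0.4, -0.3]
finger_gap: 0.078
```

>>> send_rows --plan '[{"linear": [0.0, 1.0, 0.0], "roll": 0.0}, {"linear": [0.0, 0.3, 0.0], "roll": 0.0}, {"linear": [0, 0, 0], "roll": 0}, {"linear": [0, 0, 0], "roll": 0}, {"linear": [0, 0, 0], "roll": 0}]'

```text
t: 22.28
tcp_pos: [0.5567, -0.1802, 0.0511]
tool_rot: [-0.526, 0.472, -0.473, 0.526]
force: [0.0, 0.3, -0.4]
finger_gap: 0.077
```

```bash
python3 - <<'E'
from h import *
s,p,a=state(); print(p,a,s["finger_gap"],s["force"])
T=wristT(s); im=manip.snapshot("wrist"); cv2.imwrite("pics/w15.png",im)
cal=manip.get_calibration("wrist")
c,si=np.cos(np.radians(6.1)),np.sin(np.radians(6.1))
print([proj(cal,T,(.5567+dx*c-dy*si,-.1853+dx*si+dy*c,.013)).round() for dx,dy in [(-.012,.039),(.012,.039),(-.028,.017),(.028,.017)]])
plan([(.5562,-.1806,.0195,6.1)])
E
```

```text
[ 0.55670239 -0.18016318  0.05114507] 6.174046163227512 0.07712571993232258 [ 0.03893343  0.30132825 -0.43899134]
[array([293., 219.]), array([348., 219.]), array([260., 265.]), array([381., 265.])]
[{"linear": [0.0, 1.0, 0.0], "roll": 0.0}, {"linear": [0.0, 0.05, 0.0], "roll": 0.0}, {"linear": [0, 0, 0], "roll": 0}, {"linear": [0, 0, 0], "roll": 0}, {"linear": [0, 0, 0], "roll": 0}]
end [ 0.5566 -0.1802  0.0196] 6.2
```

View pics/w15.png

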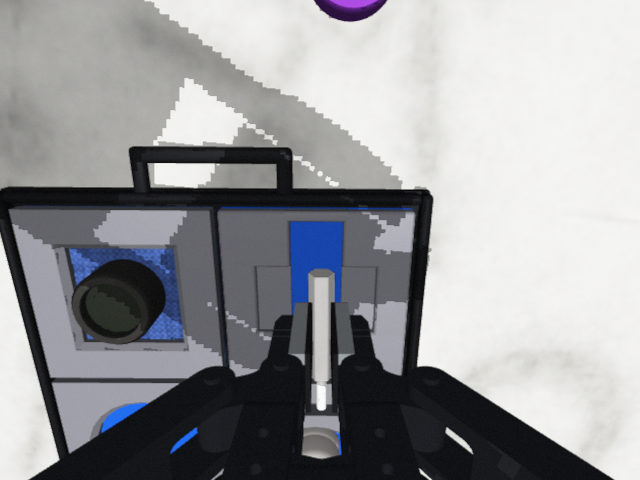

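>>> send_rows --plan '[{"linear": [0.05, 0.5, -0.05], "roll": 0.0}, {"linear": [0.0, 0.4, 0.0], "roll": 0.0}, {"linear": [0, 0.1, 0], "roll": 0}, {"linear": [0, 0, 0], "roll": 0}, {"linear": [0, 0, 0], "roll": 0}]'

```text
t: 22.95
tcp_pos: [0.5549, -0.182, 0.0204]
tool_rot: [-0.526, 0.472, -0.473, 0.526]
force: [-0.1, -0.7, -0.1]
finger_gap: 0.08
```

```bash
python3 - <<'E'
from h import *
s,p,a=state(); print(p,a,s["finger_gap"],s["force"])
T=wristT(s); im=manip.snapshot("wrist"); cv2.imwrite("pics/w16.png",im)
E
```

```text
[ 0.55494052 -0.18195959  0.02040376] 6.143789211921464 0.0797962148361131 [-0.1410969  -0.66072204 -0.14243177]
```

View pics/w16.png

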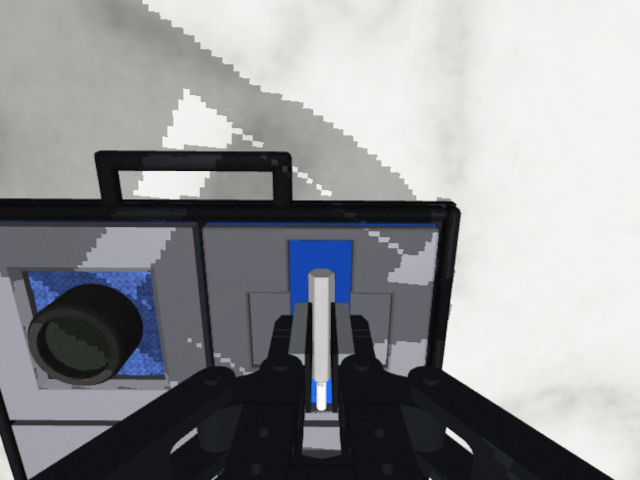

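>>> send_rows --plan '[{"linear": [0, 0.05, 0], "roll": 0.0}, {"linear": [0.0, 0, 0.0], "roll": 0.0}, {"linear": [0, 0, 0], "roll": 0}, {"linear": [0, 0, 0], "roll": 0}, {"linear": [0, 0, 0], "roll": 0}]'

```text
t: 23.62
tcp_pos: [0.5548, -0.1819, 0.0189]
tool_rot: [-0.526, 0.472, -0.473, 0.526]
force: [0.5, -0.9, -0.2]
finger_gap: 0.082
```

>>> send_rows --plan '[{"linear": [0, 0, 0], "roll": 0.0}, {"linear": [0.0, 0, 0.0], "roll": 0.0}, {"linear": [0, 0, 0], "roll": 0}, {"linear": [0, -0.1, 0], "roll": 0}, {"linear": [0, -0.4, 0], "roll": 0}]' --claw 17

```text
t: 24.25
tcp_pos: [0.5543, -0.1816, 0.0338]
tool_rot: [0.526, -0.473, 0.472, -0.526]
force: [0.7, -0.1, 0.1]
finger_gap: 0.2
```

>>> send_rows --plan '[{"linear": [0, -1, 0], "roll": 0.0}, {"linear": [0.0, -1, 0.0], "roll": 0.0}, {"linear": [0, 0, 0], "roll": 0}, {"linear": [0, 0, 0], "roll": 0}, {"linear": [0, 0, 0], "roll": 0}]'

```text
t: 24.88
tcp_pos: [0.554, -0.1815, 0.0929]
tool_rot: [0.526, -0.473, 0.472, -0.526]
force: [-0.2, 0.0, -0.1]
finger_gap: 0.198
```

```bash
python3 - <<'E'
from h import *
s,p,a=state(); print(p,a,s["finger_gap"],s["force"])
T=wristT(s); im=manip.snapshot("wrist"); cv2.imwrite("pics/w17.png",im)
plan([(.588,.16,.16,6.1)])
E
```

```text
[ 0.55399384 -0.18147873  0.09288779] 6.141412279574816 0.19773476015441227 [-0.16977337  0.01167409 -0.14199702]
[{"linear": [-1.0, -0.2, 0.2], "roll": 0.0}, {"linear": [-1.0, -0.2, 0.2], "roll": 0.0}, {"linear": [-1.0, -0.2, 0.2], "roll": 0.0}, {"linear": [-1.0, -0.2, 0.2], "roll": 0.0}, {"linear": [-1.0, -0.2, 0.2], "roll": 0.0}]
[{"linear": [-1.0, -0.2, 0.2], "roll": 0.0}, {"linear": [-1.0, -0.2, 0.2], "roll": 0.0}, {"linear": [-1.0, -0.2, 0.2], "roll": 0.0}, {"linear": [-1.0, -0.2, 0.25], "roll": 0.0}, {"linear": [-1.0, -0.2, 0.2], "roll": 0.0}]
[{"linear": [-1.0, -0.2, 0.25], "roll": 0.0}, {"linear": [-0.2, -0.05, 0.05], "roll": 0.0}, {"linear": [0, 0, 0], "roll": 0}, {"linear": [0, 0, 0], "roll": 0}, {"linear": [0, 0, 0], "roll": 0}]
end [0.5882 0.1601 0.1603] 6.1
```

View pics/w17.png

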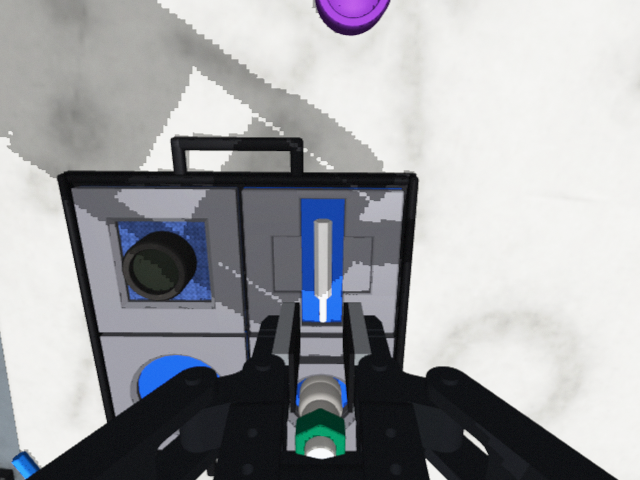

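The gauge lies straight in the trough, (323,220) to (323,322), nearer the pin end; I'll measure it after the ring. Going to the ring.

>>> send_rows --plan '[{"linear": [-1.0, -0.2, 0.2], "roll": 0.0}, {"linear": [-1.0, -0.2, 0.2], "roll": 0.0}, {"linear": [-1.0, -0.2, 0.2], "roll": 0.0}, {"linear": [-1.0, -0.2, 0.2], "roll": 0.0}, {"linear": [-1.0, -0.2, 0.2], "roll": 0.0}]' --claw 80

```text
t: 25.55
tcp_pos: [0.5681, -0.0285, 0.123]
tool_rot: [0.526, -0.473, 0.472, -0.526]
force: [0.7, -0.1, 0.4]
finger_gap: 0.939
```

>>> send_rows --plan '[{"linear": [-1.0, -0.2, 0.2], "roll": 0.0}, {"linear": [-1.0, -0.2, 0.2], "roll": 0.0}, {"linear": [-1.0, -0.2, 0.2], "roll": 0.0}, {"linear": [-1.0, -0.2, 0.25], "roll": 0.0}, {"linear": [-1.0, -0.2, 0.2], "roll": 0.0}]'

```text
t: 26.18
tcp_pos: [0.5834, 0.124, 0.153]
tool_rot: [0.527, -0.473, 0.472, -0.526]
force: [0.2, -0.5, -0.8]
finger_gap: 0.939
```

>>> send_rows --plan '[{"linear": [-1.0, -0.2, 0.25], "roll": 0.0}, {"linear": [-0.7, 0, 0.05], "roll": 0.0}, {"linear": [0, 0, 0], "roll": 0}, {"linear": [0, 0, 0], "roll": 0}, {"linear": [0, 0, 0], "roll": 0}]'

```text
t: 26.8
tcp_pos: [0.5872, 0.1735, 0.1595]
tool_rot: [0.526, -0.473, 0.473, -0.525]
force: [0.9, -0.6, 0.2]
finger_gap: 0.938
```

```bash
python3 - <<'E'
from h import *
s,p,a=state(); print(p,a)
T=wristT(s); im=manip.snapshot("wrist"); cv2.imwrite("pics/w18.png",im)
np.save("/tmp/T.npy",T)
for q in ["setting_ring_mid"]: print(q,[( [round(v) for v in d["extent"]],round(d["p"],2)) for d in manip.look_for("wrist",q)][:4])
print(proj(manip.get_calibration("wrist"),T,(.5908,.2925,.012)))
E
```

```text
[0.58715016 0.17350428 0.15946753] 6.070824223172521
setting_ring_mid [([316, 6, 386, 82], 0.58)]
[347.31961133  44.02836514]
```

View pics/w18.png

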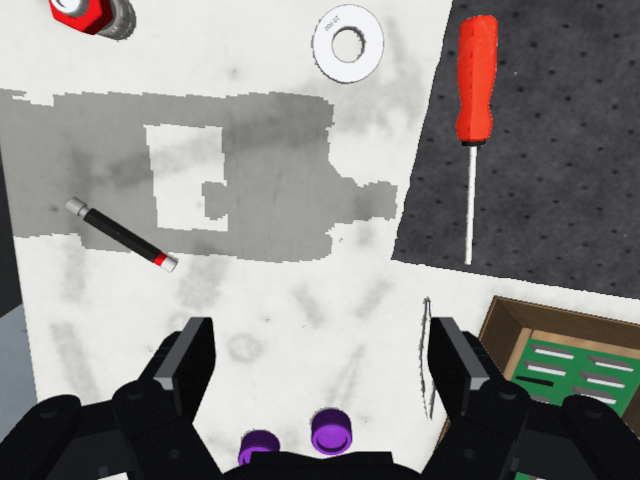

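```bash
python3 - <<'E'
from h import *
plan([(.5908,.2925,.075,6.1),(.5908,.2925,.0130,6.1)])
E
```

```text
[{"linear": [-1.0, 0.7, 0.15], "roll": 0.0}, {"linear": [-1.0, 0.75, 0.15], "roll": 0.0}, {"linear": [-1.0, 0.7, 0.1], "roll": 0.0}, {"linear": [-0.95, 0.65, 0.15], "roll": 0.0}, {"linear": [0.0, 1.0, 0.0], "roll": 0.0}]
[{"linear": [0.0, 1.0, 0.0], "roll": 0.0}, {"linear": [0.0, 0.1, 0.0], "roll": 0.0}, {"linear": [0, 0, 0], "roll": 0}, {"linear": [0, 0, 0], "roll": 0}, {"linear": [0, 0, 0], "roll": 0}]
end [0.5912 0.2933 0.0127] 6.1
```

>>> send_rows --plan '[{"linear": [-1.0, 0.7, 0.15], "roll": 0.0}, {"linear": [-1.0, 0.75, 0.15], "roll": 0.0}, {"linear": [-1.0, 0.7, 0.1], "roll": 0.0}, {"linear": [-0.95, 0.65, 0.15], "roll": 0.0}, {"linear": [0.0, 0.7, 0.0], "roll": 0.0}]' --claw 65

```text
t: 27.52
tcp_pos: [0.5914, 0.2957, 0.0543]
tool_rot: [-0.526, 0.472, -0.472, 0.527]
force: [-0.3, -0.3, -0.3]
finger_gap: 0.76
```

```bash
python3 - <<'E'
from h import *
s,p,a=state(); print(p,a,s["finger_gap"])
T=wristT(s); im=manip.snapshot("wrist"); cv2.imwrite("pics/w19.png",im)
plan([(.5908,.2925,.013,6.1)])
E
```

```text
[0.59136383 0.29569861 0.05425161] 6.266404729548337 0.7598737385147547
[{"linear": [0.05, 1.0, 0.05], "roll": 0.0}, {"linear": [0.0, 0.25, 0.0], "roll": 0.0}, {"linear": [0, 0, 0], "roll": 0}, {"linear": [0, 0, 0], "roll": 0}, {"linear": [0, 0, 0], "roll": 0}]
end [0.5908 0.2924 0.0135] 6.2
```

View pics/w19.png

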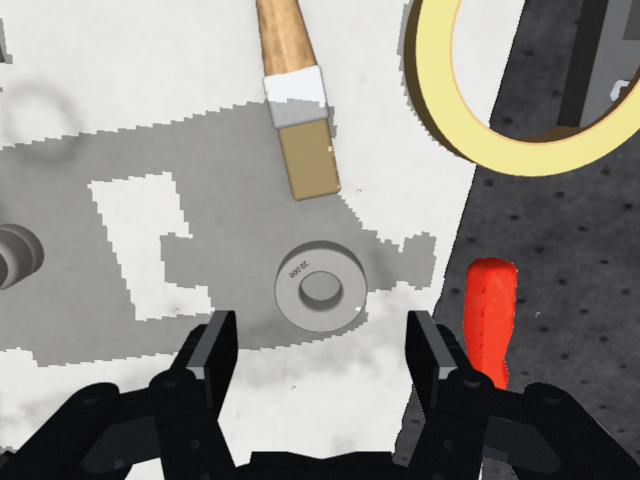

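>>> send_rows --plan '[{"linear": [0.1, 0.6, 0.0], "roll": 0.0}, {"linear": [0.0, 0.6, 0.0], "roll": 0.0}, {"linear": [0, 0.15, 0], "roll": 0}, {"linear": [0, 0, 0], "roll": 0}, {"linear": [0, 0, 0], "roll": 0}]'

```text
t: 28.2
tcp_pos: [0.5919, 0.2913, 0.015]
tool_rot: [-0.526, 0.472, -0.473, 0.526]
force: [-0.1, 0.1, -0.7]
finger_gap: 0.763
```

>>> send_rows --plan '[{"linear": [0, 0, 0], "roll": 0.0}, {"linear": [0, 0, 0], "roll": 0}, {"linear": [0, 0, 0], "roll": 0}, {"linear": [0, 0, 0], "roll": 0}, {"linear": [0, 0, 0], "roll": 0}]' --claw 35 --force 50

```text
t: 28.82
tcp_pos: [0.5918, 0.2915, 0.0156]
tool_rot: [-0.526, 0.472, -0.473, 0.527]
force: [-1.3, -0.4, 6.2]
finger_gap: 0.463
```

```bash
python3 - <<'E'
from h import *
s,p,a=state(); print(p,a,s["finger_gap"],s["force"])
T=wristT(s); im=manip.snapshot("wrist"); cv2.imwrite("pics/w20.png",im)
plan([(p[0],p[1],.11,6.1),(.4753,-.2851,.11,6.1),(.4753,-.2851,.05,6.1)])
E
```

```text
[0.59180117 0.29150438 0.01560265] 6.163623287668616 0.46328101391223786 [-1.31619462 -0.41178958  6.24741471]
[{"linear": [0.0, -1.0, 0.0], "roll": 0.0}, {"linear": [0.0, -1.0, 0.0], "roll": 0.0}, {"linear": [0.0, -1.0, 0.0], "roll": 0.0}, {"linear": [0.0, -0.15, 0.0], "roll": 0.0}, {"linear": [1.0, 0.0, -0.3], "roll": 0.0}]
[{"linear": [1.0, 0.0, -0.3], "roll": 0.0}, {"linear": [1.0, 0.0, -0.3], "roll": 0.0}, {"linear": [1.0, 0.0, -0.3], "roll": 0.0}, {"linear": [1.0, 0.0, -0.3], "roll": 0.0}, {"linear": [1.0, 0.0, -0.3], "roll": 0.0}]
[{"linear": [1.0, 0.0, -0.3], "roll": 0.0}, {"linear": [1.0, 0.0, -0.35], "roll": 0.0}, {"linear": [1.0, 0.0, -0.3], "roll": 0.0}, {"linear": [1.0, 0.0, -0.35], "roll": 0.0}, {"linear": [1.0, 0.0, -0.3], "roll": 0.0}]
[{"linear": [1.0, 0.0, -0.35], "roll": 0.0}, {"linear": [1.0, 0.0, -0.3], "roll": 0.0}, {"linear": [1.0, 0.0, -0.35], "roll": 0.0}, {"linear": [1.0, 0.0, -0.3], "roll": 0.0}, {"linear": [1.0, 0.0, -0.35], "roll": 0.0}]
[{"linear": [1.0, 0.0, -0.3], "roll": 0.0}, {"linear": [1.0, 0.0, -0.35], "roll": 0.0}, {"linear": [0.7, 0.0, -0.2], "roll": 0.0}, {"linear": [0.0, 1.0, 0.0], "roll": 0.0}, {"linear": [0.0, 1.0, 0.0], "roll": 0.0}]
end [ 0.4761 -0.2853  0.0501] 6.2
```

View pics/w20.png

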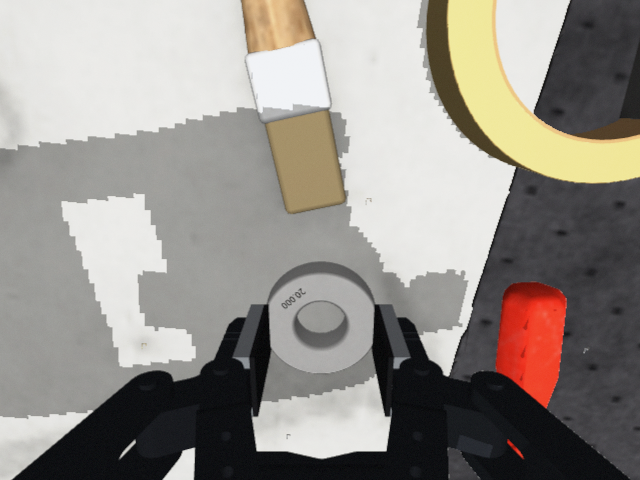

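Only a thin contact band: TCP at 15.6 mm and the opening reads 39.6 mm. I'll regrip 3 mm lower.

>>> send_rows --plan '[{"linear": [0, 0, 0], "roll": 0.0}, {"linear": [0, 0, 0], "roll": 0}, {"linear": [0, 0.05, 0], "roll": 0}, {"linear": [0, 0.03, 0], "roll": 0}, {"linear": [0, 0, 0], "roll": 0}]' --claw 60

```text
t: 29.5
tcp_pos: [0.5912, 0.2912, 0.0116]
tool_rot: [0.526, -0.473, 0.472, -0.526]
force: [0.8, -0.5, 0.4]
finger_gap: 0.702
```

>>> send_rows --plan '[{"linear": [0, 0, 0], "roll": 0.0}, {"linear": [0, 0, 0], "roll": 0}, {"linear": [0, 0, 0], "roll": 0}, {"linear": [0, 0, 0], "roll": 0}, {"linear": [0, 0, 0], "roll": 0}]' --claw 35

```text
t: 30.12
tcp_pos: [0.5916, 0.2914, 0.0124]
tool_rot: [-0.526, 0.472, -0.473, 0.526]
force: [-0.9, 0.0, 5.4]
finger_gap: 0.478
```

>>> send_rows --plan '[{"linear": [0.0, -1.0, 0.0], "roll": 0.0}, {"linear": [0.0, -1.0, 0.0], "roll": 0.0}, {"linear": [0.0, -1.0, 0.0], "roll": 0.0}, {"linear": [0.0, -0.25, 0.0], "roll": 0.0}, {"linear": [0, 0.0, 0], "roll": 0.0}]'

```text
t: 30.75
tcp_pos: [0.591, 0.2912, 0.1088]
tool_rot: [0.526, -0.473, 0.472, -0.526]
force: [-0.1, 0.2, -3.3]
finger_gap: 0.478
```

```bash
python3 - <<'E'
from h import *
s,p,a=state(); print(p,a,s["finger_gap"],s["force"])
T=wristT(s); im=manip.snapshot("wrist"); cv2.imwrite("pics/w21.png",im)
plan([(.4753,-.2851,.11,6.1),(.4753,-.2851,.05,6.1)])
E
```

```text
[0.59098459 0.29115625 0.10884628] 6.142147281857194 0.4778117947176301 [-0.14007563  0.20449305 -3.30511054]
[{"linear": [1.0, 0.0, -0.3], "roll": 0.0}, {"linear": [1.0, 0.0, -0.3], "roll": 0.0}, {"linear": [1.0, 0.0, -0.3], "roll": 0.0}, {"linear": [1.0, 0.0, -0.3], "roll": 0.0}, {"linear": [1.0, 0.0, -0.3], "roll": 0.0}]
[{"linear": [1.0, 0.0, -0.3], "roll": 0.0}, {"linear": [1.0, 0.0, -0.3], "roll": 0.0}, {"linear": [1.0, 0.0, -0.3], "roll": 0.0}, {"linear": [1.0, 0.0, -0.3], "roll": 0.0}, {"linear": [1.0, 0.0, -0.35], "roll": 0.0}]
[{"linear": [1.0, 0.0, -0.3], "roll": 0.0}, {"linear": [1.0, 0.0, -0.35], "roll": 0.0}, {"linear": [1.0, 0.0, -0.3], "roll": 0.0}, {"linear": [1.0, 0.0, -0.35], "roll": 0.0}, {"linear": [1.0, 0.0, -0.3], "roll": 0.0}]
[{"linear": [1.0, 0.0, -0.35], "roll": 0.0}, {"linear": [1.0, 0.0, -0.3], "roll": 0.0}, {"linear": [1.0, -0.05, -0.35], "roll": 0.0}, {"linear": [0.7, 0.0, -0.2], "roll": 0.0}, {"linear": [0.0, 1.0, 0.0], "roll": 0.0}]
[{"linear": [0.0, 1.0, 0.0], "roll": 0.0}, {"linear": [0, 0, 0], "roll": 0}, {"linear": [0, 0, 0], "roll": 0}, {"linear": [0, 0, 0], "roll": 0}, {"linear": [0, 0, 0], "roll": 0}]
end [ 0.476  -0.2856  0.0496] 6.1
```

View pics/w21.png

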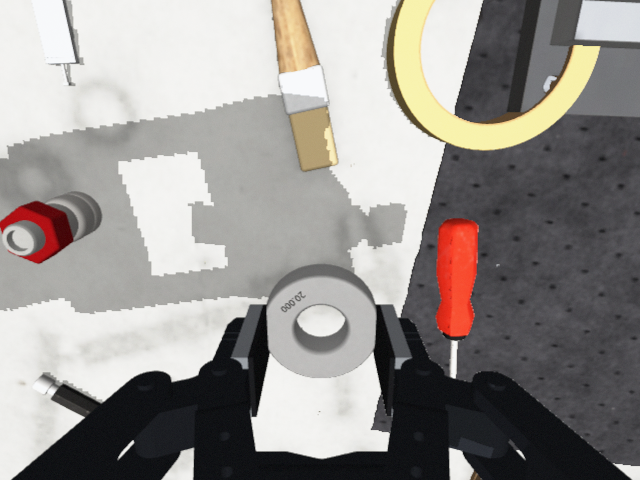

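The ring is held level. Carrying it over.

>>> send_rows --plan '[{"linear": [1.0, 0.0, -0.3], "roll": 0.0}, {"linear": [1.0, 0.0, -0.3], "roll": 0.0}, {"linear": [1.0, 0.0, -0.3], "roll": 0.0}, {"linear": [1.0, 0.0, -0.3], "roll": 0.0}, {"linear": [1.0, 0.0, -0.3], "roll": 0.0}]'

```text
t: 31.42
tcp_pos: [0.5613, 0.1363, 0.1076]
tool_rot: [0.527, -0.473, 0.472, -0.525]
force: [-0.0, -0.1, -0.8]
finger_gap: 0.48
```

>>> send_rows --plan '[{"linear": [1.0, 0.0, -0.3], "roll": 0.0}, {"linear": [1.0, 0.0, -0.3], "roll": 0.0}, {"linear": [1.0, 0.0, -0.3], "roll": 0.0}, {"linear": [1.0, 0.0, -0.3], "roll": 0.0}, {"linear": [1.0, 0.0, -0.35], "roll": 0.0}]'

```text
t: 32.05
tcp_pos: [0.5313, -0.0176, 0.1079]
tool_rot: [0.527, -0.473, 0.472, -0.526]
force: [1.1, -0.1, -1.1]
finger_gap: 0.48
```

>>> send_rows --plan '[{"linear": [1.0, 0.0, -0.3], "roll": 0.0}, {"linear": [1.0, 0.0, -0.35], "roll": 0.0}, {"linear": [1.0, 0.0, -0.3], "roll": 0.0}, {"linear": [1.0, 0.0, -0.35], "roll": 0.0}, {"linear": [1.0, 0.0, -0.3], "roll": 0.0}]'

```text
t: 32.67
tcp_pos: [0.4995, -0.1716, 0.1079]
tool_rot: [0.526, -0.474, 0.471, -0.526]
force: [0.1, -0.1, -1.8]
finger_gap: 0.477
```

>>> send_rows --plan '[{"linear": [1.0, 0.0, -0.35], "roll": 0.0}, {"linear": [1.0, 0.0, -0.3], "roll": 0.0}, {"linear": [1.0, 0, -0.35], "roll": 0.0}, {"linear": [0.7, 0.0, -0.2], "roll": 0.0}, {"linear": [0.0, 0.5, 0.0], "roll": 0.0}]'

```text
t: 33.3
tcp_pos: [0.4774, -0.2871, 0.0941]
tool_rot: [-0.525, 0.472, -0.474, 0.526]
force: [-0.5, 0.4, -1.3]
finger_gap: 0.483
```

```bash
python3 - <<'E'
from h import *
s,p,a=state(); print(p,a,s["finger_gap"],s["force"])
T=wristT(s); im=manip.snapshot("wrist"); cv2.imwrite("pics/w22.png",im)
cal=manip.get_calibration("wrist")
print([proj(cal,T,(.4753+.029*np.cos(t),-.2851+.029*np.sin(t),.013)).round() for t in np.arange(0,6.,np.pi/2)])
plan([(.4743,-.2851,.05,6.1)])
E
```

```text
[ 0.47741694 -0.2871401   0.09407305] 6.00914783236884 0.4829507927541443 [-0.45886811  0.4303215  -1.26835662]
[array([369., 257.]), array([323., 203.]), array([267., 247.]), array([313., 298.])]
[{"linear": [0.0, 1.0, -0.05], "roll": 0.0}, {"linear": [0.0, 0.4, 0.0], "roll": 0.0}, {"linear": [0, 0, 0], "roll": 0}, {"linear": [0, 0, 0], "roll": 0}, {"linear": [0, 0, 0], "roll": 0}]
end [ 0.4743 -0.2847  0.0496] 6.1
```

View pics/w22.png

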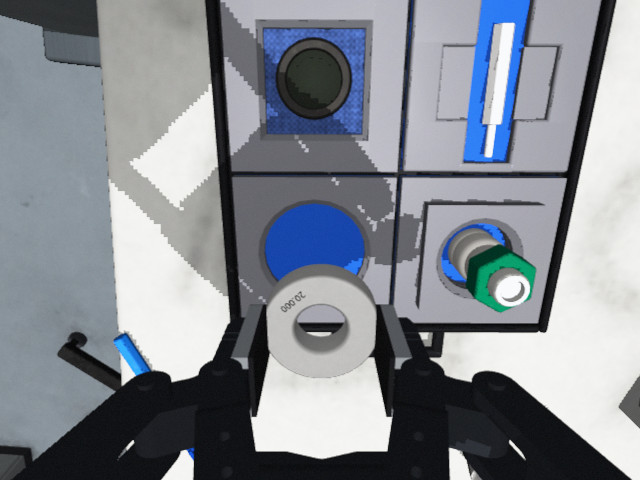

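```bash
python3 - <<'E'
from h import *
plan([(.474,-.2851,.04,6.1),(.474,-.2851,.0205,6.1)])
E
```

```text
[{"linear": [0.0, 1.0, -0.05], "roll": 0.0}, {"linear": [0.0, 0.7, 0.0], "roll": 0.0}, {"linear": [0.0, 0.65, 0.0], "roll": 0.0}, {"linear": [0, 0, 0], "roll": 0}, {"linear": [0, 0, 0], "roll": 0}]
end [ 0.4743 -0.2847  0.0211] 6.1
```

>>> send_rows --plan '[{"linear": [0.0, 1.0, -0.05], "roll": 0.0}, {"linear": [0.0, 0.8, 0.0], "roll": 0.0}, {"linear": [0.0, 0, 0.0], "roll": 0.0}, {"linear": [0, 0, 0], "roll": 0}, {"linear": [0, 0, 0], "roll": 0}]'

```text
t: 33.98
tcp_pos: [0.476, -0.2855, 0.0413]
tool_rot: [-0.526, 0.472, -0.473, 0.526]
force: [-0.8, 0.5, -0.5]
finger_gap: 0.482
```

>>> send_rows --plan '[{"linear": [0.0, 0.3, -0.05], "roll": 0.0}, {"linear": [0.0, 0.3, 0.0], "roll": 0.0}, {"linear": [0.0, 0.1, 0.0], "roll": 0.0}, {"linear": [0, 0, 0], "roll": 0}, {"linear": [0, 0, 0], "roll": 0}]'

```text
t: 34.6
tcp_pos: [0.4734, -0.2852, 0.0194]
tool_rot: [0.526, -0.473, 0.472, -0.526]
force: [-1.8, 1.4, 1.6]
finger_gap: 0.485
```

```bash
python3 - <<'E'
from h import *
s,p,a=state(); print(p,a,s["finger_gap"],s["force"])
im=manip.snapshot("wrist"); cv2.imwrite("pics/w23.png",im)
E
```

```text
[ 0.47336276 -0.28524599  0.01938227] 6.148031392904826 0.4847239808748442 [-1.84110587  1.40709671  1.59269282]
```

View pics/w23.png

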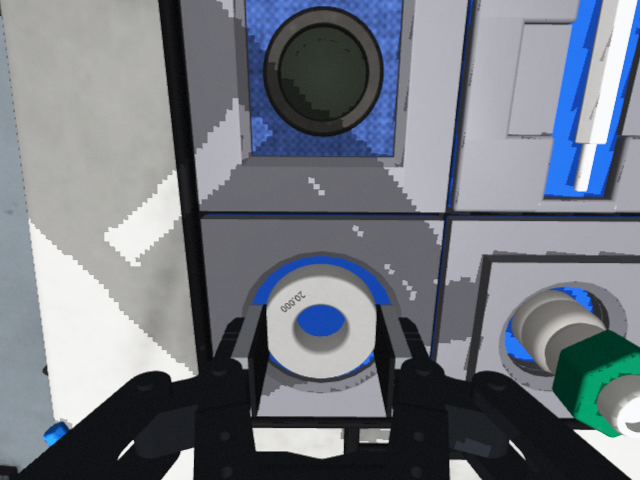

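Centred and at floor height. Releasing and backing off.

>>> send_rows --plan '[{"linear": [0.0, 0, 0], "roll": 0.0}, {"linear": [0.0, 0, 0.0], "roll": 0.0}, {"linear": [0.0, 0, 0.0], "roll": 0.0}, {"linear": [0, -0.2, 0], "roll": 0}, {"linear": [0, -1, 0], "roll": 0}]' --claw 55

```text
t: 35.28
tcp_pos: [0.4729, -0.2848, 0.0546]
tool_rot: [-0.526, 0.474, -0.471, 0.526]
force: [0.6, 0.7, 0.3]
finger_gap: 0.646
```

>>> send_rows --plan '[{"linear": [0.0, -1, 0], "roll": 0.0}, {"linear": [0.0, -1, 0.0], "roll": 0.0}, {"linear": [0.0, -1, 0.0], "roll": 0.0}, {"linear": [-0.6, -1, 0], "roll": 0}, {"linear": [-1, -1, 0], "roll": 0}]'

```text
t: 35.9
tcp_pos: [0.4689, -0.2382, 0.2069]
tool_rot: [-0.526, 0.472, -0.473, 0.526]
force: [0.2, 0.1, -0.4]
finger_gap: 0.646
```

>>> send_rows --plan '[{"linear": [-1, 0, 0], "roll": 0.0}, {"linear": [-1, 0, 0.0], "roll": 0.0}, {"linear": [-1, 0, 0.0], "roll": 0.0}, {"linear": [0, 0, 0], "roll": 0}, {"linear": [0, 0, 0], "roll": 0}]'

```text
t: 36.52
tcp_pos: [0.4597, -0.1491, 0.2059]
tool_rot: [-0.526, 0.472, -0.473, 0.526]
force: [1.3, 0.8, 0.4]
finger_gap: 0.646
```

```bash
python3 - <<'E'
from h import *
s,p,a=state(); print(p,a,s["finger_gap"],s["force"],s["t"])
im=manip.snapshot("wrist"); cv2.imwrite("pics/w24.png",im)
im=manip.snapshot("top"); cv2.imwrite("pics/top1.png",im)
cv2.imwrite("pics/top1d.png",cv2.resize(im[180:330,320:520],None,fx=4,fy=4,interpolation=cv2.INTER_CUBIC))
E
```

```text
[ 0.45967761 -0.14908311  0.20585285] 6.159251819376358 0.645812128573548 [1.26736595 0.77499504 0.43334957] 36.525
```

View pics/w24.png

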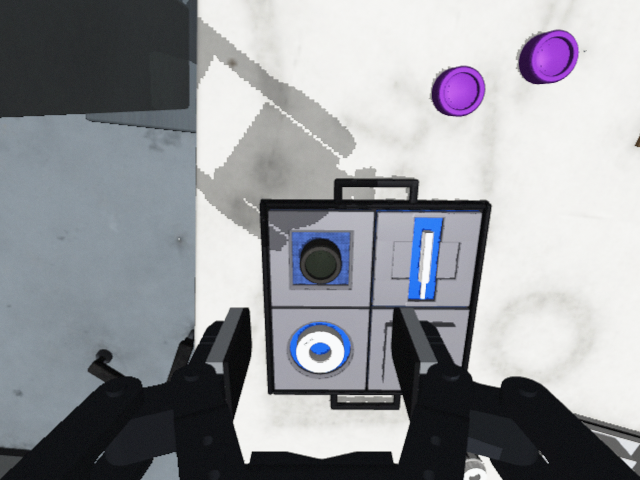

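View pics/top1.png

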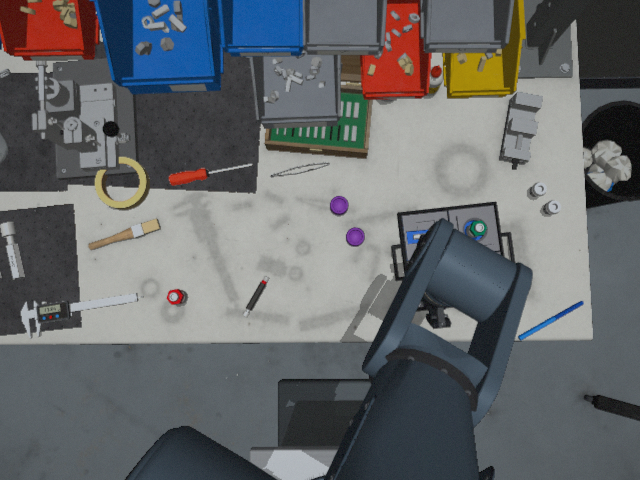

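The wrist view shows the loupe, ring and gauge lying in their recesses. I'll move the arm aside for a clean top view to measure.

>>> send_rows --plan '[{"linear": [-1, 0, 0], "roll": 0.0}, {"linear": [-1, 0, 0.0], "roll": 0.0}, {"linear": [-1, 0, 0.0], "roll": 0.0}, {"linear": [-1, 0, 0], "roll": 0}, {"linear": [-1, 0, 0], "roll": 0}]'

```text
t: 37.25
tcp_pos: [0.4436, 0.0007, 0.2054]
tool_rot: [-0.526, 0.473, -0.473, 0.526]
force: [-0.1, 0.7, 0.1]
finger_gap: 0.643
```

>>> send_rows --plan '[{"linear": [-1, 0, 0], "roll": 0.0}, {"linear": [-1, 0, 0.0], "roll": 0.0}, {"linear": [-1, 0, 0.0], "roll": 0.0}, {"linear": [-1, 0, 0], "roll": 0}, {"linear": [-1, 0, 0], "roll": 0}]'

```text
t: 37.88
tcp_pos: [0.4279, 0.1501, 0.2054]
tool_rot: [-0.526, 0.473, -0.473, 0.526]
force: [-0.1, 0.6, 0.2]
finger_gap: 0.645
```

```bash
python3 - <<'E'
from h import *
im=manip.snapshot("top"); cv2.imwrite("pics/top2.png",im)
cv2.imwrite("pics/top2d.png",cv2.resize(im[195:315,385:520],None,fx=5,fy=5,interpolation=cv2.INTER_CUBIC))
for q in ["coupling_red_mid","thread_plug_mid"]: print(q,[( [round(v) for v in d["extent"]],round(d["p"],2)) for d in manip.look_for("top",q)][:2])
E
```

```text
coupling_red_mid []
thread_plug_mid [([252, 275, 267, 305], 0.74)]
```

View pics/top2d.png

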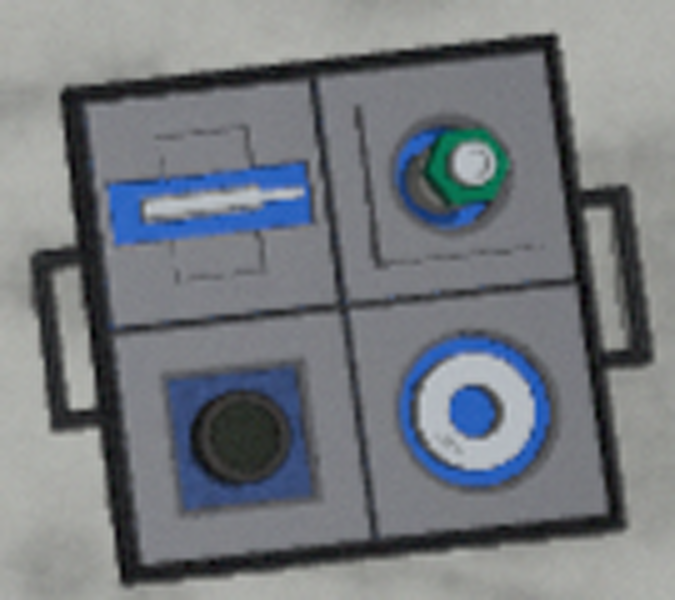

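```bash
python3 - <<'E'
from h import *
P=lambda u,v,z: top((u/5+385-.4,v/5+195-.4),z)[:2]
c,s=np.cos(np.radians(6.1)),np.sin(np.radians(6.1)); Rn=np.array([[c,s],[-s,c]])
def loc(p,n): return (Rn@(p-np.array(n))*1000).round(1)
g1,g2=P(142,210,.014),P(303,192,.0115); print("len",np.linalg.norm(g1-g2),"mid in nest",loc((g1+g2)/2,(.5567,-.1853)),"ang",np.degrees(np.arctan2(-(g1-g2)[0],(g1-g2)[1])))
print("trough ends",[loc(P(u,v,.009),(.5567,-.1853)) for u,v in [(110,212),(310,192)]])
print("ring",loc(P(475,410,.019),(.4753,-.2851)))
print("loupe",loc(P(242,436,.026),(.4657,-.1946)))
print("coupling spigot top z63",loc(P(474,163,.063),(.566,-.276)),"nut z55",loc(P(467,167,.055),(.566,-.276)), "sock rim z21", loc(P(453,175,.021),(.566,-.276)))
im0=cv2.imread("pics/top0.png").astype(int);im2=cv2.imread("pics/top2.png").astype(int)
for b in [(160,280,195,312),(240,270,275,322)]:
    l,t,r,bb=b; print(np.abs(im0-im2)[t:bb,l:r].mean())
cv2.imwrite("pics/cmp.png",cv2.resize(np.hstack([im0[260:330,150:290],im2[260:330,150:290]]).astype(np.uint8),None,fx=2.8,fy=2.8))
E
```

```text
len 0.06304926491903612 mid in nest [-0.2 -4.2] ang 6.087024456282669
trough ends [array([ 0.9, 38.9]), array([ -0.3, -39. ])]
ring [0.1 2.6]
loupe [0.3 2.2]
coupling spigot top z63 [-1.  2.] nut z55 [-1.5  2.7] sock rim z21 [-0.8 -0.5]
64.70357142857142
47.08369963369963
```

View pics/cmp.png

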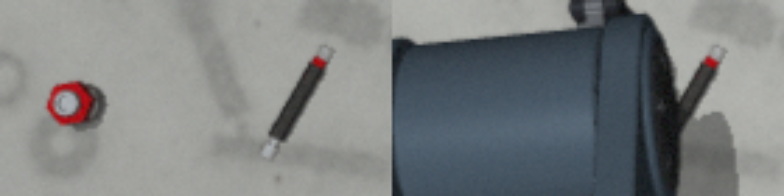

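All four parts measure in tolerance:

| Part | Offset from insert centre | Allowed |
|---|---|---|
| Coupling | about 3 mm | 12 mm |
| Ring | 2.6 mm | 12 mm |
| Loupe | 2.2 mm | 15 mm |
| Gauge | −0.2 / −4.2 mm, about 0° off the trough | 10 mm, 0.2 rad |

In top1.png the red coupling at (176,297) and the thread plug at (256,296) are where they started. The arm hides the red coupling in the later picture.

```bash
python3 - <<'E'
from h import *
a=cv2.imread("pics/top0.png").astype(int);b=cv2.imread("pics/top1.png").astype(int)
for l,t,r,bb in [(160,280,195,312),(240,270,275,322)]: print(np.abs(a-b)[t:bb,l:r].mean())
print(manip.sense()["t"]); print(manip.sign_off())
E
```

```text
11.872321428571428
12.124358974358975
38.025
the job is handed in; nothing more can be done
None
```

The kit tray is made up and handed in at 38 s of the allowed 96 s. The green-nut coupling stands in the raised socket, the steel ring is in the round recess, the black loupe in the felt square, and the plug gauge in the trough. All are released, and the arm is clear above the table.

**Placement:** the last clean top view puts the coupling about 3 mm off centre, the ring 2.6 mm and the loupe 2.2 mm. The gauge is 4 mm along its trough from centre (so its grip stayed over the finger scoops) and within 0.1° of it. All four are within limits. I judged seating from the contact height and force at release and from the pictures; I did not measure final heights.

**Regrips:** the first grips on the gauge and the ring were too high on the part. I opened, went lower and gripped again before lifting.

**Look-alikes:** I did not touch the red coupling or the thread plug. By eye they are in the same place in the top view taken after the last placement (red nut at pixel (176,297), thread plug at (256,296)).
- A pixel comparison of those spots with the first picture was inconclusive. It showed a mean difference of about 12 grey levels, possibly from changed lighting or noise.
- In the very last view the arm hid the red coupling and part of the thread plug. There the detector found no red coupling and boxed only the visible end of the plug.

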